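Pack a pump housing home in a drill jig and hold the wedge

TASK

Pack the loose pump housing tight against the jig's end stop: stand as many flat steel packers from the rack as it takes (at least one) upright on the jig plate between the fixed stop block and the housing, then push the wedge, point down and flat face to the packers, between the last packer and the housing until you feel everything close up tight with the housing fully home and the wedge not bottoming on the plate. Finish while holding: keep your grip on the wedge, tight in its place, and do not let go. Leave the spray can, jar and spanner where they are.

Things in the scene. Friction and masses are not known exactly. Their poses are not given: they have to be found in the camera images.
- jig: fixed steel drill jig: base plate 110 (x) x 230 (y) x 15 mm high; origin at the centre of its underside, z up. On it, from -y to +y: fixed stop block, gap (open above and at both x ends, centred on x = 0), pump housing, end stop (upright plate 18 mm thick, 65 mm high). Place and yaw vary
- stop: fixed dark steel stop block on the jig plate, 70 (x) x 22 (y) x 50 mm high, with a small rib behind it. Origin at the bottom of the face that looks into the gap (towards jig +y), centred in x, 15 mm above the bench; axes parallel to the jig's. Its place along jig y, and so the gap's width, varies
- housing_face (a point): the middle of the top edge of the housing's face that looks into the gap (towards jig -y), 50 mm above the jig plate; axes as the jig's. Gap between stop and housing now = y of this point in the frame of stop. It is 24 to 35 mm wide with the housing home, less by the joint value now
- housing (a joint): the aluminium pump housing, 66 (x) x 65 (y) x 50 mm high with a round black bore disc on top, standing on the jig plate; it slides only along jig y, about 2.5 N of friction, no spring. Value: how far it stands away from the end stop, in m: 0 = fully home against the end stop, larger = farther towards the stop block (gap narrower); starts at 2.5 to 4 mm
- rack: fixed wooden rack, 90 (x) x 180 (y) mm, origin at the centre of its underside. From y -90 to +30 mm it is 35 mm high, with packer slots at y = -68, -30 and +8 mm; from y +30 to +90 mm it is 64 mm high, the wedge hanging in a hole at y = +60 mm. Place and yaw vary; it is left or right of the middle, the jig on the other side
- packer0: the narrowest flat steel packer (shim plate), 36 (x) x 8 (y, thickness) x 86 mm high, 0.16 kg. Origin mid foot, z up. Stands in any of the three rack slots, foot 10 mm above the bench, 25 mm deep. On the jig plate it rises 36 mm above stop and housing. One or two are needed, by the gap; if two, the narrower first, so that fingers gripping the wider by its edges pass outside it
- packer1: the middle flat steel packer (shim plate), 50 (x) x 8 (y, thickness) x 86 mm high, 0.22 kg. Origin mid foot, z up. Stands in any of the three rack slots, foot 10 mm above the bench, 25 mm deep. On the jig plate it rises 36 mm above stop and housing. One or two are needed, by the gap; if two, the narrower first, so that fingers gripping the wider by its edges pass outside it
- packer2: the widest flat steel packer (shim plate), 64 (x) x 8 (y, thickness) x 86 mm high, 0.28 kg. Origin mid foot, z up. Stands in any of the three rack slots, foot 10 mm above the bench, 25 mm deep. On the jig plate it rises 36 mm above stop and housing. One or two are needed, by the gap; if two, the narrower first, so that fingers gripping the wider by its edges pass outside it
- wedge: steel wedge with wooden grip, 125 mm high, 0.2 kg, point down. Origin at the height of the point, mid grip; z up. Blade z 0 to 54 mm, 36 mm wide (x), flat face at y = -11 mm, slanted face to +y; thickness = 3 mm + 0.36 x height above the point. Held flat to a packer it binds where it is as thick, 50 mm above the jig plate, as the gap left; it bottoms if that is over 20 mm
- wedge_grip (a point): on the wedge, 107 mm above its point, mid grip; axes as the wedge. Wooden grip 30 (x) x 22 (y) mm from z = 66 to 125 mm above the point; below it a dark shoulder bar 60 (x) x 22 (y) mm at 58 to 66 mm, by which the wedge hangs in the rack, point 6 mm above the bench, flat face to rack -y
- spray: spray can, 54 mm diameter, 170 mm high, standing; origin at the centre of its underside. Leave it alone
- spanner: steel spanner, 180 mm long, lying along x between jig and rack. Leave it alone
- jar: glass jar, 70 mm diameter, 85 mm high, standing; origin at the centre of its underside. Leave it alone
Mind the look-alikes: they are no part of the job. Leave any purple look-alike of the packer2 alone. Leave any pink look-alike of the packer0 alone.

How it is judged:
By the outcome, as a careful person would: the job done as asked, in the order asked, and still so for the second after the job is handed in, while the arm keeps its last pose, push and grip.
It also fails if it takes over 70 s, if anything falls off the work surface, if the arm or the gripper's body presses on something with over 40 N, if the wrist force passes 120 N, or if a joint passes its speed limit or range.

ROBOT

A 7-joint arm with a two-finger parallel gripper is mounted at the origin on the work surface. World frame = base frame: x ahead of the robot, y to its left, z up, the work surface at z = 0. Lengths are in m, angles in rad, forces in N, time in s.
With the tool pointing down it reaches from about 0.425 to 0.925 m from the base axis. Payload 6.8 kg.
Tool frame: the origin (TCP) lies at the very end of the fingers, on their centre line; the grasp point (between the pads) lies 19 mm behind it; z points along the fingers, x is the direction in which the jaws open and shut, and the axes are right-handed (so a half turn about z gives the same grasp; the last joint's range is limited). The gripper opens to 85 mm and grips with 20 to 120 N. Pads are 22 mm wide; open, the fingers measure 114 mm over their backs; the gripper's body (76 mm by 85 mm) begins 54 mm behind the grasp point. The pads swing forward as they close: fully open they stand 13 mm farther back than shut.
Start: joints at [1.149, 0.477, 0.022, 1.555, -0.011, 1.109, -0.083], TCP at [0.208, -0.642, 0.231] pointing down, gripper open.
Joint ranges: [-2.96, 2.96], [-0.34, 2.1], [-1.41, 1.46], [0.24, 2.44], [-1.37, 4.51], [0.17, 1.92], [-2.96, 2.96]. Speed limits (rad/s): [2.39, 2.39, 3.14, 3.14, 3.14, 3.14, 3.14].

INTERFACE

Orientations are given as a rotation vector (axis times angle).
In Python, from bench import get_obs, imaging, hand_in gives the robot as it stands.
- The arm moves only by the tool send_rows, never from a script. Its argument "motion" is a list of rows, each an object with "dp": the shift along the world's x, y, z in m, a list of three; "rot": the turn, a rotation vector about the world's x, y, z in rad, a list of three; "grip": the finger opening in m, from 0 to 0.0854. In form: [{"dp": [dx, dy, dz], "rot": [ax, ay, az], "grip": grip}, ...]. A call has 1 to 20 rows; each row shifts and turns the pose as measured when the row begins; what a row does not reach is not made up. A row lasts 1/8 s, in which the tool goes at most 62.5 mm and 10.7 degrees, less where a joint would pass 70% of its speed; a pose out of reach is approached as far as the arm can. A call is refused whole if a number of a shift passes 0.0625 or a number of a turn 0.188, either way. A call with a gripper value outside its range is refused whole. The fingers move at their own pace and stop on an object; "grip_force" is the grip in N (left out, the last holds). Time passes only in rows, so rows that do not move let the fingers close. It gives the time, the measured TCP pose, the force and the opening at its end, in the units of the state.
- get_obs(): the state, without advancing time (a new reading comes with each control period).
- imaging.grab_frame(name): name is "scene" or "side" or "wrist"; returns a dict with "img" (384x512x3 uint8, red, green, blue), "fx", "fy", "cx", "cy" (pixels), "R" (3x3) and "t" (3): a world point X has camera coordinates R X + t. Camera axes: x right, y down, z forward; pixel columns grow to the right and rows downward; lengths in m; the calibration is good to about 2 mm. A picture is of the moment at which its call begins. There is no depth.
- hand_in(): hands the job in, once; it reports no verdict.
The state is a dict: "clock": time; "joints": joint angles; "qvel": joint speeds; "tau": joint torques, N m; "tcp_pos": TCP position; "orientation": TCP orientation; "contact_force": force on the tool from outside, world axes, zero at the start; "moment": the same for the moment, N m; "grip_width": finger opening in m.
Only numpy, scipy, OpenCV 4.12 (cv2) and the standard library are available. Lean on these libraries where they do the work, as an engineer would, in place of code of your own. Each camera call takes 0.05 s, during which the arm holds its last target. There are 200 camera calls.

## Working session

There is one attempt and no reset: what is moved stays moved. The work goes in short steps, Python scripts to look and compute and a tool call to move; the robot and the scene stay as the last step left them, time stands still between calls to the robot, and variables do not carry over. Pictures are saved under pics/ and viewed, about 8 in all and at most 12, crops included, and the job is handed in when it is done.

Besides the shell and the picture viewer there is one more tool, called after ">>>" as name(argument=value, ...), one argument or row to a line, values as JSON. send_rows: Moves the arm, as the interface text tells. Its arguments: {"type":"object","properties":{"motion":{"type":"array","items":{"type":"object","properties":{"dp":{"type":"array","items":{"type":"number"}},"rot":{"type":"array","items":{"type":"number"}},"grip":{"type":"number"}}}},"grip_force":{"type":"number"}},"required":["motion"]}

```bash
ls; mkdir -p pics; python3 - <<'E'
from bench import get_obs, imaging
import cv2
o=get_obs();print(o)
for n in("scene","side","wrist"):
    f=imaging.grab_frame(n);cv2.imwrite(f"pics/{n}0.png",f["img"][:,:,::-1])
    print(n,f["fx"],f["cx"],f["cy"],f["R"],f["t"])
a=cv2.imread("pics/scene0.png");b=cv2.imread("pics/side0.png")
cv2.imwrite("pics/a.png",cv2.resize(a,(800,600),interpolation=cv2.INTER_CUBIC))
cv2.imwrite("pics/b.png",cv2.resize(b,(800,600),interpolation=cv2.INTER_CUBIC))
E
```

```text
pics
{'clock': 0.0, 'joints': array([ 1.14889478,  0.47779825,  0.02234496,  1.55640632, -0.01150545,
        1.10928999, -0.08306855]), 'qvel': array([-4.03475682e-04,  9.55004575e-04,  2.42574252e-04,  7.25645885e-05,
       -4.86847826e-04, -9.34024394e-04,  1.74880416e-03]), 'tau': array([ 6.48267292e-05, -5.96452403e+01,  1.60780896e+00, -2.81194693e+01,
        1.23879997e-02,  9.43841762e-03,  1.43794864e-05]), 'tcp_pos': array([ 0.20816892, -0.64150429,  0.2303461 ]), 'orientation': array([-2.54055660e+00,  1.84642662e+00,  2.36596556e-03]), 'contact_force': array([-0.15516832, -0.73251416,  0.48335249]), 'moment': array([-0.01319207,  0.01406966, -0.02670491]), 'grip_width': 0.08531520759869587}
scene 488.8129939654173 256.3414386766286 189.20355255614632 [[ 8.42823607e-01  5.38189611e-01 -5.57180634e-04]
 [ 2.94045975e-01 -4.61352811e-01 -8.37072607e-01]
 [-4.50760838e-01  7.05340717e-01 -5.47091529e-01]] [-0.50231411 -0.10018639  1.40758283]
side 389.1084718376555 254.61770156624547 193.43110887273997 [[-0.8638671  -0.50342278 -0.01729588]
 [-0.37936875  0.67281316 -0.6351392 ]
 [ 0.33138044 -0.54211434 -0.77220402]] [0.52274862 0.29955702 0.71414385]
wrist 315.0626863522708 255.27159475126822 185.35825266503986 [[ 0.30885629 -0.95110767 -0.0014102 ]
 [-0.90062258 -0.29293811  0.3210393 ]
 [-0.30575604 -0.09788495 -0.94706482]] [-0.67490021 -0.04150828  0.38137938]
```

View pics/a.png

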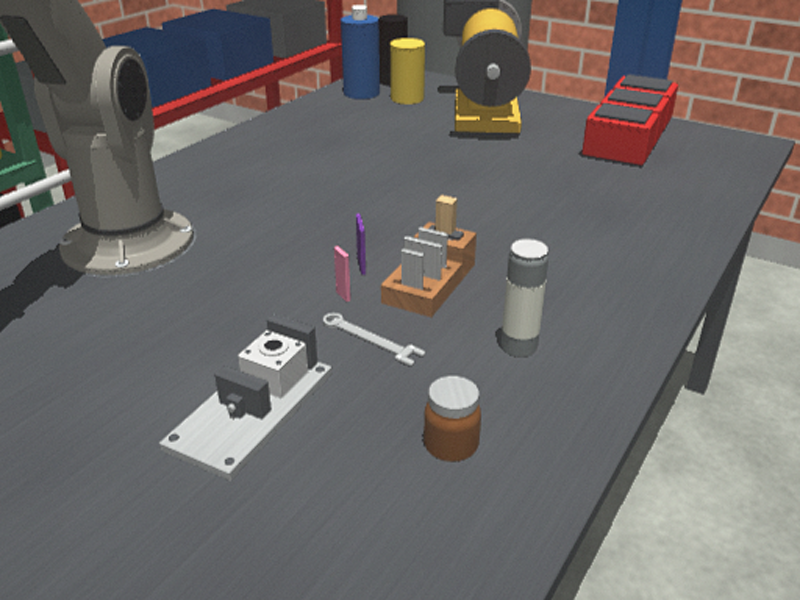

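View pics/b.png

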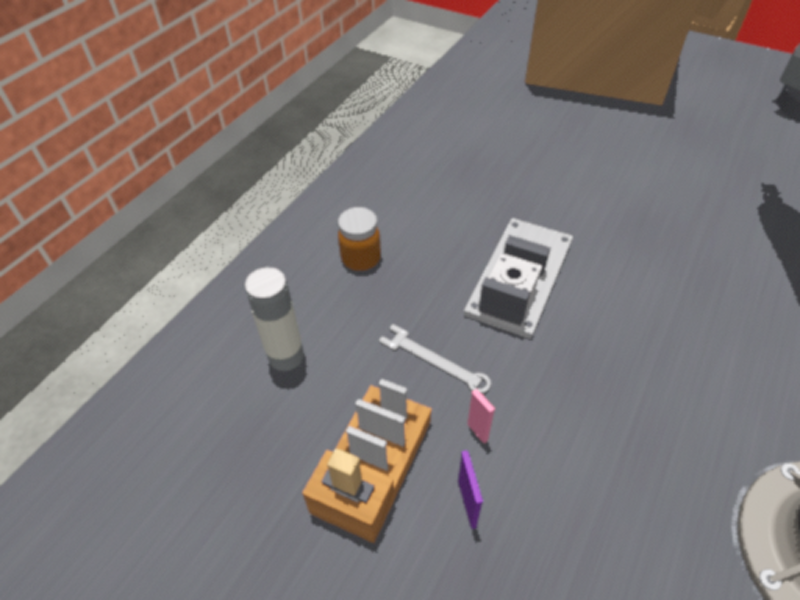

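```bash
python3 - <<'E'
import cv2,numpy as np
a=cv2.imread("pics/scene0.png");b=cv2.imread("pics/side0.png")
def crop(im,x,y,w,h,s):
    c=cv2.resize(im[y:y+h,x:x+w],None,fx=s,fy=s,interpolation=cv2.INTER_CUBIC)
    for i in range(0,w,10): cv2.putText(c,str(x+i),(i*s,8),0,.3,(0,255,255)); cv2.line(c,(i*s,8),(i*s,12),(0,255,255))
    for i in range(0,h,10): cv2.putText(c,str(y+i),(0,i*s+3),0,.3,(0,255,255)); cv2.line(c,(20,i*s),(24,i*s),(0,255,255))
    return c
def put(n,p,q):
    H=max(p.shape[0],q.shape[0]);f=lambda z:cv2.copyMakeBorder(z,0,H-z.shape[0],0,0,0)
    r=np.hstack([f(p),f(q)]);print(r.shape);cv2.imwrite(n,r)
put("pics/jig.png",crop(a,100,200,115,106,4),crop(b,294,136,80,82,4))
put("pics/rack.png",crop(a,242,120,66,86,6),crop(b,192,240,90,110,4))
E
```

```text
(424, 780, 3)
(516, 756, 3)
```

View pics/jig.png

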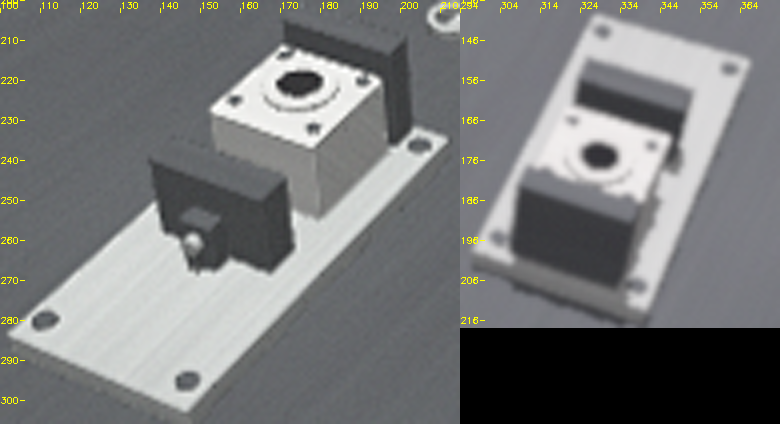

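View pics/rack.png

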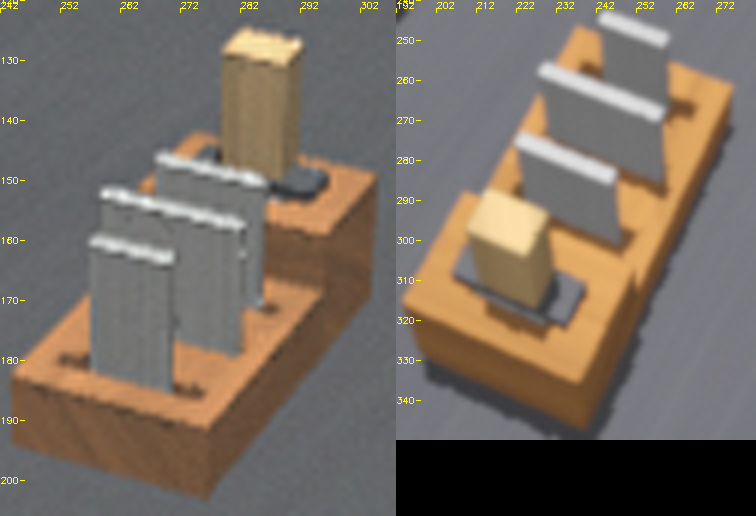

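```bash
cat > h.py <<'E'
import numpy as np
from scipy.optimize import least_squares
from bench import get_obs, imaging
def proj(f,X):
    c=np.atleast_2d(X)@np.array(f["R"]).T+f["t"]
    return np.c_[f["fx"]*c[:,0]/c[:,2]+f["cx"],f["fy"]*c[:,1]/c[:,2]+f["cy"]]
def place(p,X):
    c,s=np.cos(p[2]),np.sin(p[2]);X=np.array(X,float)
    return np.c_[p[0]+c*X[:,0]-s*X[:,1],p[1]+s*X[:,0]+c*X[:,1],X[:,2]]
E
cat > fit.py <<'E'
from h import *
F={n:imaging.grab_frame(n) for n in("scene","side")}
def run(model,obs,p0):
    def res(p):
        r=[]
        for n in F:
            if obs[n]:
                X,u=zip(*[(model(p,k),v) for k,v in obs[n]]);r.append((proj(F[n],place(p,X))-np.array(u)))
        return np.vstack(r)
    s=least_squares(lambda p:res(p).ravel(),p0,loss="soft_l1");R=res(s.x)
    print(np.round(s.x,4),"rms",R.std().round(2));print(np.round(R,1).tolist());return s.x
# params x,y,yaw, stopY, faceY, endY (jig y)
def jm(p,k):
    a,sx,o,z=k
    if a=='P':return(sx*.055,o*.115,z)
    return(sx*{'S':.035,'H':.033,'E':.035}[a], p[{'S':3,'H':4,'E':5}[a]]+o,z)
J={"scene":[(('P',-1,-1,.015),(102,283.75)),(('P',1,-1,.015),(147,302.75)),(('P',1,1,.015),(212,234.2)),
(('S',-1,-.022,.065),(137.5,240)),(('S',1,-.022,.065),(166.25,250)),(('S',1,0,.065),(172.5,244.5)),(('S',-1,0,.065),(143.2,235)),(('S',1,0,.015),(173.75,261.75)),(('S',1,-.022,.015),(167,268)),
(('H',-1,0,.065),(152.75,227.5)),(('H',1,0,.065),(179.5,237.5)),(('H',1,.065,.065),(195.75,220.5)),(('H',-1,.065,.065),(171.75,210.75)),(('H',1,0,.015),(179.5,254.5))],
"side":[(('P',1,-1,.015),(328.25,139.5)),(('P',-1,-1,.015),(366.5,151)),(('P',1,1,.015),(297,199)),(('P',-1,1,.015),(341.5,214.5)),
(('S',1,-.022,.065),(326,151)),(('S',-1,-.022,.065),(352,159.25)),(('S',1,0,.065),(324.5,155)),(('S',-1,0,.065),(351,163.5)),
(('H',1,0,.065),(321.5,162.75)),(('H',-1,0,.065),(348,170.25)),
(('E',1,0,.08),(312.25,178.5)),(('E',-1,0,.08),(341.75,185.25)),(('E',1,.018,.08),(308.75,183)),(('E',-1,.018,.08),(338.5,191.5))]}
J["scene"]+=[(('E',-1,0,.08),(171,206.75)),(('E',1,0,.08),(197.5,214.5)),(('E',1,.018,.08),(202.25,209.5))]
g=[.3,-.6,0]
p=run(jm,J,[.45,-.25,0,-.03,0,.07]);print("gap",p[4]-p[3],"joint",p[5]-p[4]-.065)
rm=lambda p,k:k
K={"scene":[((-.045,-.09,.035),(244,183.3)),((.045,-.09,.035),(276.5,191.7)),((.045,-.09,0),(276.5,202.8)),((-.045,-.09,0),(244,193.7)),((.045,.09,.064),(304.7,149.2)),((.045,.03,.064),(296.2,158.8)),((-.045,.09,.064),(274.8,142.2)),((.045,.03,.035),(295.5,168.3)),((.045,.09,0),(303.7,170)),
((-.018,-.068,.096),(257.8,159.8)),((.018,-.068,.096),(270.7,163)),((-.032,-.03,.096),(259.2,151.7)),((.032,-.03,.096),(282.7,157.2)),((-.025,.008,.096),(268.7,146)),((.025,.008,.096),(286.5,150.5)),((0,.06,.131),(285.7,127.3))],
"side":[((.045,-.09,.035),(237.5,246.75)),((-.045,-.09,.035),(276.25,261.75)),((.045,.03,.064),(209.5,288.25)),((.045,.09,.064),(194.25,315)),((-.045,.09,.064),(238.75,335.25)),((-.045,.03,.064),(252,307.5)),((-.045,.09,0),(240,347.5)),
((.018,-.068,.096),(243,244.5)),((-.018,-.068,.096),(260,250.25)),((.032,-.03,.096),(228.25,257.5)),((-.032,-.03,.096),(259,268.75)),((.025,.008,.096),(222.25,275.5)),((-.025,.008,.096),(247,284.25)),((0,.06,.131),(220,295))]}
p=run(rm,K,[.45,0.2,0]);print(place(p,[(0,-.068,.096),(0,-.03,.096),(0,.008,.096),(0,.06,.131)]))
E
python3 fit.py
```

```text
[ 0.5034 -0.2249  0.0927 -0.001   0.0235  0.0918] rms 0.82
[[-0.5, -1.2], [0.0, -1.1], [0.1, -1.1], [-0.9, -1.2], [-1.2, -0.9], [-0.9, -1.8], [0.3, -2.3], [0.2, -0.0], [0.6, 0.2], [-1.1, -1.0], [-1.6, -1.9], [-0.2, -2.0], [-1.7, -0.5], [0.5, -0.1], [-1.5, -3.2], [-0.8, -2.3], [-0.9, -1.6], [-1.3, -0.7], [-0.1, -0.9], [0.0, -0.8], [-0.4, -1.3], [-0.4, -1.9], [0.9, -2.1], [-1.7, -0.3], [-0.6, -0.5], [-1.2, -1.3], [-1.3, -0.7], [-1.6, -2.3], [-1.8, 0.3], [-0.8, -1.5], [-0.9, -0.3]]
gap 0.024491699186927403 joint 0.0033438623930681366
[0.5403 0.1764 0.1084] rms 0.44
[[-0.6, -1.6], [-0.2, -1.2], [-0.5, -0.5], [-0.4, -0.3], [-0.3, -1.0], [-0.4, -0.7], [-1.1, -1.0], [-0.2, -0.5], [-0.5, -1.2], [-0.8, -1.0], [-0.3, -0.9], [-0.5, -0.8], [-0.6, -0.8], [-1.0, -1.0], [-0.8, -1.3], [-0.5, -0.8], [-0.5, -0.4], [-0.4, -0.7], [-0.6, -0.5], [-0.9, 0.8], [-0.9, 0.5], [-0.1, -1.7], [-0.4, 0.2], [-0.2, -1.1], [-0.4, -0.6], [-0.4, -1.1], [-0.7, -0.5], [-0.1, -1.4], [-0.5, -0.3], [-0.4, -0.1]]
[[0.54767632 0.1087917  0.096     ]
 [0.54356616 0.14656876 0.096     ]
 [0.539456   0.18434583 0.096     ]
 [0.53383156 0.23604076 0.131     ]]
```

```bash
sed -i 's/-np.array(u)))/-np.array(u)+.4))/' fit.py; python3 fit.py; cat >> h.py <<'E'
from scipy.spatial.transform import Rotation as Ro
def go(x,y,z=None,yaw=None):
    o=get_obs();p=o["tcp_pos"];R=Ro.from_rotvec(o["orientation"])
    out=[x-p[0],y-p[1],(z-p[2]) if z is not None else 0]
    print("t",round(o["clock"],2),"tcp",p.round(4),"F",o["contact_force"].round(1),"w",round(o["grip_width"],4))
    print("dp mm",(np.array(out)*1e3).round(1))
    if yaw is not None:
        T=Ro.from_matrix(np.c_[[np.cos(yaw),np.sin(yaw),0],[np.sin(yaw),-np.cos(yaw),0],[0,0,-1]])
        print("rotvec world",(T*R.inv()).as_rotvec().round(4))
E
python3 - <<'E'
from h import *
go(.5,-.22,.25,.0927)
f=imaging.grab_frame("wrist");o=get_obs();R=Ro.from_rotvec(o["orientation"]).as_matrix()
C=-np.array(f["R"]).T@f["t"];print("cam in tool",R.T@(C-o["tcp_pos"]));print(np.array(f["R"])@R)
E
```

```text
[ 0.5033 -0.2252  0.091  -0.0009  0.0236  0.0913] rms 0.8
[[-0.2, -0.8], [0.2, -0.6], [0.5, -0.6], [-0.6, -0.8], [-0.9, -0.4], [-0.6, -1.3], [0.6, -1.9], [0.5, 0.4], [0.9, 0.7], [-0.7, -0.6], [-1.3, -1.5], [0.2, -1.5], [-1.3, -0.1], [0.9, 0.4], [-1.2, -2.6], [-0.6, -1.6], [-0.7, -1.0], [-0.7, -0.4], [0.4, -0.5], [0.4, -0.6], [-0.0, -1.0], [0.1, -1.6], [1.3, -1.8], [-1.3, 0.1], [-0.2, -0.1], [-0.7, -0.9], [-0.9, -0.3], [-1.1, -2.2], [-1.3, 0.5], [-0.3, -1.3], [-0.5, -0.2]]
gap 0.024555338163804574 joint 0.0026752580266888315
[0.5406 0.1761 0.1071] rms 0.42
[[-0.2, -1.2], [0.2, -0.7], [-0.1, 0.0], [-0.0, 0.1], [0.2, -0.5], [0.0, -0.2], [-0.6, -0.5], [0.2, 0.0], [-0.1, -0.7], [-0.4, -0.5], [0.1, -0.4], [-0.1, -0.4], [-0.2, -0.3], [-0.5, -0.5], [-0.4, -0.8], [-0.0, -0.3], [-0.1, -0.2], [0.0, -0.4], [-0.2, -0.3], [-0.6, 0.9], [-0.6, 0.7], [0.2, -1.4], [-0.1, 0.4], [0.2, -0.9], [-0.0, -0.3], [0.0, -0.9], [-0.3, -0.3], [0.3, -1.2], [-0.2, -0.1], [-0.0, 0.1]]
[[0.54784892 0.10850083 0.096     ]
 [0.54378869 0.1462833  0.096     ]
 [0.53972846 0.18406576 0.096     ]
 [0.53417235 0.23576808 0.131     ]]
t 0.35 tcp [ 0.2084 -0.6419  0.2311] F [ 0.1  0.  -1.1] w 0.0855
dp mm [291.6 421.9  18.9]
rotvec world [-2.0000e-04 -3.0000e-04  1.3497e+00]
cam in tool [ 0.00068763 -0.08324707 -0.14304907]
[[ 9.99999987e-01 -1.51051214e-04 -5.06285169e-05]
 [ 1.26812540e-04  9.47101922e-01 -3.20932910e-01]
 [ 9.64276713e-05  3.20932899e-01  9.47101930e-01]]
```

>>> send_rows(
  motion=[
    {"dp":[0.038,0.043,0],"rot":[0,0,0.168],"grip":0.0854},
    {"dp":[0.038,0.043,0],"rot":[0,0,0.168],"grip":0.0854},
    {"dp":[0.038,0.043,0],"rot":[0,0,0.168],"grip":0.0854},
    {"dp":[0.038,0.043,0],"rot":[0,0,0.168],"grip":0.0854},
    {"dp":[0.038,0.043,0],"rot":[0,0,0.168],"grip":0.0854},
    {"dp":[0.038,0.043,0],"rot":[0,0,0.168],"grip":0.0854},
    {"dp":[0.038,0.043,0],"rot":[0,0,0.168],"grip":0.0854},
    {"dp":[0.036,0.045,0],"rot":[0,0,0.168],"grip":0.0854},
  ],
)

```text
clock: 1.4
tcp_pos: [0.5128, -0.29, 0.2325]
orientation: [3.13, 0.185, 0.007]
contact_force: [1.3, -1.3, -0.1]
grip_width: 0.0855
```

```bash
python3 -c "
from h import *
go(.51,-.296,.12,.091)"
```

```text
t 1.4 tcp [ 0.5128 -0.29    0.2325] F [ 1.3 -1.3 -0.1] w 0.0855
dp mm [  -2.8   -6.  -112.5]
rotvec world [ 0.0056  0.0049 -0.0272]
```

>>> send_rows(
  motion=[
    {"dp":[-0.003,-0.006,-0.05],"rot":[0.006,0.005,-0.027],"grip":0.0854},
    {"dp":[0,0,-0.05],"grip":0.0854,"rot":[0,0,0]},
    {"dp":[0,0,-0.01],"grip":0.0854,"rot":[0,0,0]},
    {"dp":[0,0,0],"grip":0.0854,"rot":[0,0,0]},
  ],
)

```text
clock: 1.9
tcp_pos: [0.5159, -0.2905, 0.1234]
orientation: [-3.137, -0.161, -0.011]
contact_force: [0.6, -0.5, -0.1]
grip_width: 0.0855
```

```bash
python3 - <<'E'
from h import *
import cv2
go(.51,-.296,.12,.091)
f=imaging.grab_frame("wrist");np.save("pics/w1.npy",{k:v for k,v in f.items()},allow_pickle=True)
im=f["img"][:,:,::-1]
# predicted stop/housing top edges
print(proj(f,place([.5033,-.2252,.091],[(-.035,-.0009,.065),(.035,-.0009,.065),(-.033,.0236,.065),(.033,.0236,.065)])).round(1))
cv2.imwrite("pics/w1.png",cv2.resize(im,(800,600),interpolation=cv2.INTER_CUBIC))
E
```

```text
t 1.9 tcp [ 0.5159 -0.2905  0.1234] F [ 0.6 -0.5 -0.1] w 0.0855
dp mm [-5.9 -5.5 -3.4]
rotvec world [-0.0003  0.0073 -0.0118]
[[187.5 106.2]
 [300.  107.5]
 [188.5  64. ]
 [299.   65.5]]
```

View pics/w1.png

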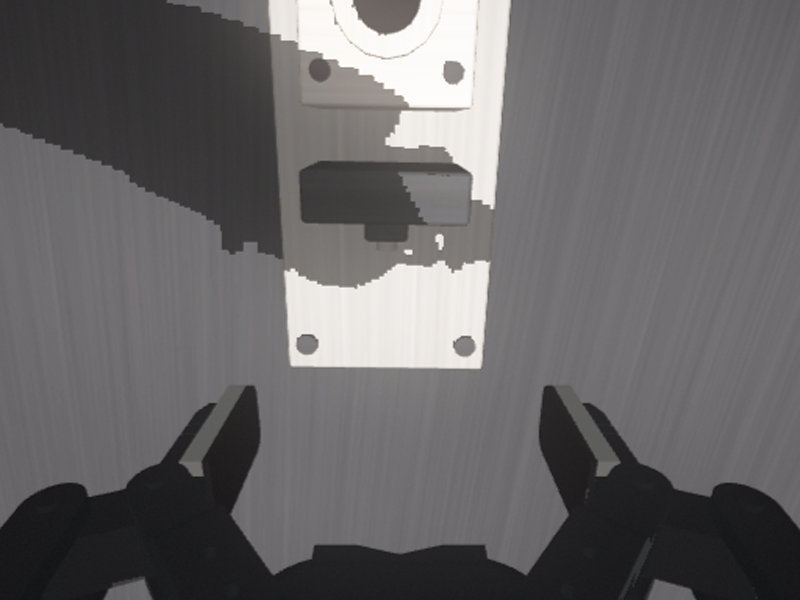

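```bash
python3 - <<'E'
import numpy as np,cv2
f=np.load("pics/w1.npy",allow_pickle=True).item()
g=f["img"].astype(int)
for c in (200,215,240,285,295):
    print(c,list(zip(range(58,120),g[58:120,c-2:c+3].mean((1,2)).astype(int)))if 0 else g[58:120,c-2:c+3].mean((1,2)).astype(int).tolist())
cv2.imwrite("pics/w1c.png",cv2.resize(f["img"][55:147,185:308,::-1],None,fx=6,fy=6,interpolation=cv2.INTER_NEAREST))
E
```

```text
200 [137, 139, 140, 139, 138, 137, 136, 132, 121, 109, 108, 120, 121, 121, 121, 120, 120, 120, 120, 119, 119, 119, 119, 118, 118, 118, 118, 118, 118, 118, 118, 118, 117, 117, 117, 117, 117, 117, 117, 116, 117, 116, 116, 116, 116, 113, 97, 73, 54, 55, 57, 61, 61, 61, 62, 61, 61, 61, 61, 61, 62, 62]
215 [141, 142, 144, 144, 141, 141, 140, 138, 128, 117, 107, 109, 121, 124, 124, 124, 123, 123, 122, 122, 122, 121, 122, 121, 121, 121, 120, 120, 120, 119, 119, 119, 119, 118, 118, 118, 118, 118, 118, 117, 117, 117, 117, 116, 111, 70, 58, 57, 57, 57, 59, 62, 64, 63, 64, 64, 64, 63, 63, 64, 64, 63]
240 [148, 148, 150, 151, 149, 148, 148, 147, 140, 130, 118, 116, 121, 130, 130, 130, 129, 129, 129, 128, 128, 127, 127, 126, 126, 126, 125, 125, 125, 124, 124, 124, 124, 123, 122, 123, 123, 122, 122, 121, 122, 121, 120, 121, 118, 96, 65, 65, 64, 64, 64, 67, 69, 69, 70, 69, 69, 68, 68, 68, 68, 68]
285 [251, 251, 252, 252, 253, 253, 252, 253, 252, 247, 230, 140, 147, 199, 234, 234, 234, 234, 234, 234, 234, 234, 234, 234, 234, 234, 234, 233, 233, 233, 233, 233, 233, 233, 233, 231, 196, 181, 194, 154, 134, 133, 126, 125, 125, 122, 96, 77, 76, 76, 75, 78, 95, 108, 106, 132, 131, 131, 131, 131, 131, 132]
295 [252, 252, 252, 252, 253, 252, 252, 252, 252, 248, 231, 160, 188, 235, 235, 235, 235, 235, 235, 235, 235, 235, 235, 235, 235, 235, 235, 235, 235, 235, 235, 235, 235, 235, 235, 235, 235, 235, 235, 235, 235, 235, 235, 235, 235, 235, 234, 221, 176, 128, 88, 77, 91, 111, 121, 132, 132, 132, 131, 131, 132, 132]
```

View pics/w1c.png

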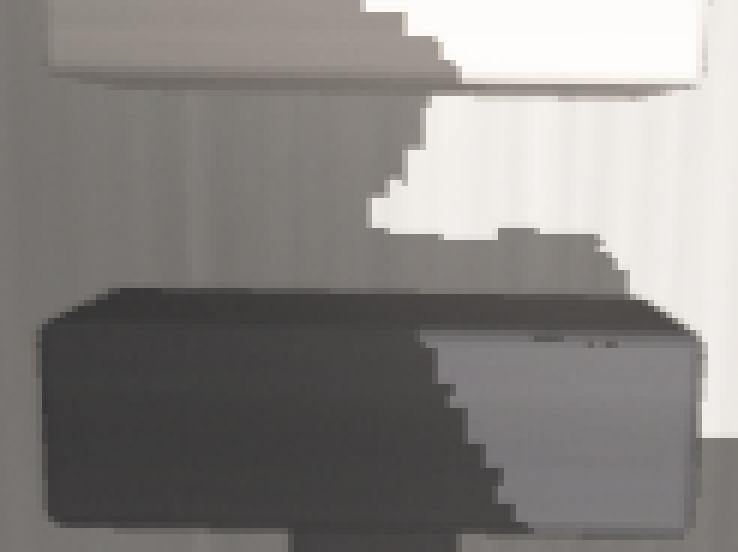

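```bash
cat >> h.py <<'E'
def ray(f,u,v,z):
    R=np.array(f["R"]);C=-R.T@f["t"];d=R.T@np.array([(u-f["cx"])/f["fx"],(v-f["cy"])/f["fy"],1]);return C+d*(z-C[2])/d[2]
E
python3 - <<'E'
from h import *
f=np.load("pics/w1.npy",allow_pickle=True).item()
j=np.array([.5033,-.2252]);e=np.array([np.cos(.091),np.sin(.091)]);n=np.array([-e[1],e[0]])
for nm,u,v,z in [("stoptop",240,109,.065),("stoptop2",285,110,.065),("stopbot",240,103,.015),("housetop",240,67,.065),("housetop2",285,67.9,.065),("housebot",240,69.8,.015),("housebot2",285,70.6,.015),
  ("sL",191.8,115,.065),("sR",302,118,.065),("hL",193,62,.065),("hR",301.5,64,.065),("end",290*.64-.2,366*.64-.2,.015),("endR",482*.64-.2,368*.64-.2,.015)]:
    X=ray(f,u,v,z);q=X[:2]-j;print(nm,X.round(4),"jig xy",(q@e).round(4),(q@n).round(4))
E
```

```text
stoptop [ 0.5011 -0.2276  0.065 ] jig xy -0.0024 -0.0022
stoptop2 [ 0.5291 -0.2254  0.065 ] jig xy 0.0257 -0.0025
stopbot [ 0.4991 -0.2278  0.015 ] jig xy -0.0044 -0.0022
housetop [ 0.499  -0.2032  0.065 ] jig xy -0.0023 0.0223
housetop2 [ 0.5258 -0.2009  0.065 ] jig xy 0.0247 0.0221
housebot [ 0.497  -0.2037  0.015 ] jig xy -0.0043 0.022
housebot2 [ 0.5307 -0.2008  0.015 ] jig xy 0.0295 0.0218
sL [ 0.4714 -0.2344  0.065 ] jig xy -0.0326 -0.0062
sR [ 0.5404 -0.2292  0.065 ] jig xy 0.0366 -0.0073
hL [ 0.4709 -0.2033  0.065 ] jig xy -0.0303 0.0248
hR [ 0.5354 -0.1977  0.065 ] jig xy 0.0344 0.0244
end [ 0.4608 -0.3452  0.015 ] jig xy -0.0532 -0.1156
endR [ 0.5697 -0.3356  0.015 ] jig xy 0.0561 -0.1159
```

>>> send_rows(
  motion=[
    {"dp":[-0.006,0.036,-0.004],"rot":[0,0.007,-0.012],"grip":0.0854},
    {"dp":[-0.006,0.036,-0.006],"rot":[0,0,0],"grip":0.0854},
    {"dp":[0,0,-0.004],"rot":[0,0,0],"grip":0.0854},
    {"dp":[0,0,0],"grip":0.0854,"rot":[0,0,0]},
  ],
)

```text
clock: 2.45
tcp_pos: [0.5084, -0.2212, 0.1176]
orientation: [3.131, 0.134, 0.02]
contact_force: [0.8, -0.3, -1.3]
grip_width: 0.0853
```

```bash
python3 - <<'E'
from h import *
import cv2
go(.5027,-.218,.105,.091)
f=imaging.grab_frame("wrist");np.save("pics/w2.npy",f,allow_pickle=True)
P=proj(f,place([.5045,-.2265,.091],[(-.045,.078,.08),(.045,.12,.08)])).round().astype(int);print(P)
x0,x1=sorted(P[:,0]);y1,y0=P[:,1];y0=max(0,y0);print(x0,y0)
cv2.imwrite("pics/w2c.png",cv2.resize(f["img"][y0:y1+15,x0:x1,::-1],None,fx=5,fy=5,interpolation=cv2.INTER_NEAREST))
E
```

```text
t 2.45 tcp [ 0.5084 -0.2212  0.1176] F [ 0.8 -0.3 -1.3] w 0.0853
dp mm [ -5.7   3.2 -12.6]
rotvec world [0.0067 0.0131 0.0054]
[[162  96]
 [332   9]]
162 9
```

View pics/w2c.png

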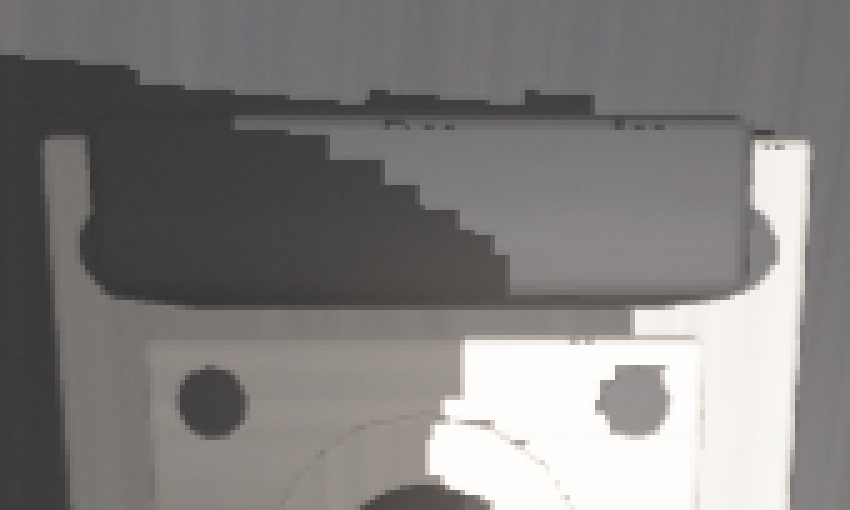

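```bash
python3 - <<'E'
from h import *
f=np.load("pics/w2.npy",allow_pickle=True).item()
g=f["img"].astype(int)
for c in(230,245): print(c,g[64:82,c-2:c+3].mean((1,2)).astype(int).tolist())
j=np.array([.5033,-.2252]);e=np.array([np.cos(.091),np.sin(.091)]);n=np.array([-e[1],e[0]])
for nm,u,v,z in [("endbot",240,69.7,.015),("endtop",240,67.7,.08),("house+",240,76.2,.065),("endtopback",240,9+23-.3,.08)]:
    X=ray(f,u,v,z);q=X[:2]-j;print(nm,"jig xy",(q@e).round(4),(q@n).round(4))
E
```

```text
230 [70, 69, 68, 67, 64, 66, 85, 124, 124, 124, 124, 124, 124, 136, 140, 142, 143, 144]
245 [77, 75, 75, 74, 72, 74, 91, 126, 127, 127, 128, 128, 129, 140, 144, 147, 148, 149]
endbot jig xy -0.0032 0.0909
endtop jig xy -0.001 0.0907
house+ jig xy -0.0016 0.0864
endtopback jig xy -0.0006 0.1082
```

>>> send_rows(
  motion=[
    {"dp":[0,0,0.05],"rot":[0.007,0.013,0.006],"grip":0.0854},
    {"dp":[0.006,0.03,0.04],"rot":[0,0,0.006],"grip":0.0854},
    {"dp":[0.006,0.06,0],"rot":[0,0,0.01],"grip":0.0854},
    {"dp":[0.01,0.06,0],"rot":[0,0,0],"grip":0.0854},
    {"dp":[0.01,0.06,0],"rot":[0,0,0],"grip":0.0854},
    {"dp":[0.01,0.06,0],"rot":[0,0,0],"grip":0.0854},
    {"dp":[0,0.02,0],"rot":[0,0,0],"grip":0.0854},
    {"dp":[0,0,0],"rot":[0,0,0],"grip":0.0854},
  ],
)

```text
clock: 3.5
tcp_pos: [0.5562, 0.0669, 0.2182]
orientation: [3.137, 0.139, 0.021]
contact_force: [0.6, -1.3, 0.3]
grip_width: 0.0852
```

```bash
python3 - <<'E'
from h import *
import cv2
go(.552,.07,.2,.107)
f=imaging.grab_frame("wrist");np.save("pics/w3.npy",f,allow_pickle=True)
print(proj(f,place([.5406,.1761,.107],[(0,-.068,.096),(0,-.03,.096),(0,.008,.096),(0,.06,.131)])).round(1))
cv2.imwrite("pics/w3.png",cv2.resize(f["img"][:,:,::-1],(800,600),interpolation=cv2.INTER_CUBIC))
E
```

```text
t 3.5 tcp [0.5562 0.0669 0.2182] F [ 0.6 -1.3  0.3] w 0.0852
dp mm [ -4.2   3.1 -18.2]
rotvec world [0.0006 0.0137 0.0184]
[[246.8 128.5]
 [245.5  80.7]
 [244.1  28. ]
 [240.4 -76.5]]
```

View pics/w3.png

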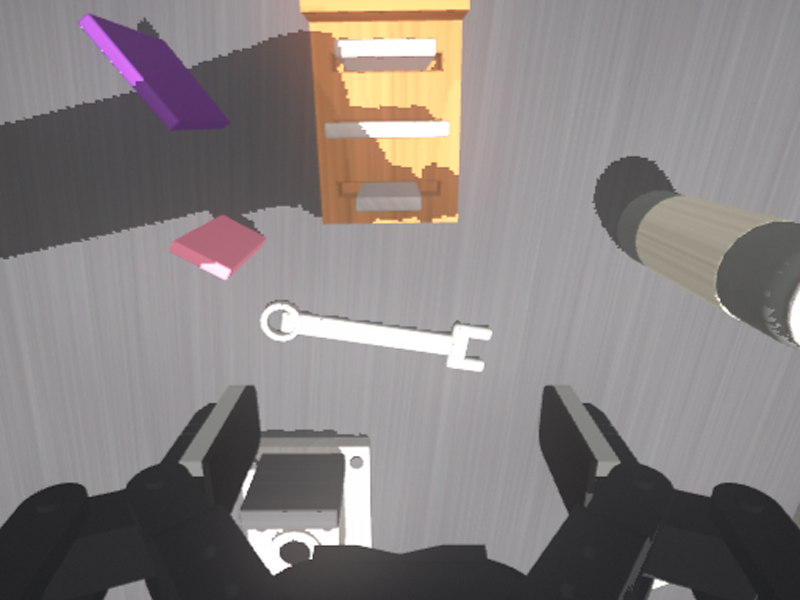

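```bash
python3 - <<'E'
from h import *
f=np.load("pics/w3.npy",allow_pickle=True).item()
for nm,a,b,v,z in [("p0",357,420,204.5,.096),("p2",325,449,129,.096),("p1",338,436,47,.096)]:
    L=ray(f,a*.64-.2,v*.64-.2,z);R=ray(f,b*.64-.2,v*.64-.2,z);print(nm,((L+R)/2).round(4),np.linalg.norm(R-L).round(4),np.arctan2(*(R-L)[1::-1]).round(3))
E
```

```text
p0 [0.5494 0.1068 0.096 ] 0.0338 0.087
p2 [0.5455 0.1452 0.096 ] 0.0635 0.089
p1 [0.5424 0.183  0.096 ] 0.0477 0.09
```

>>> send_rows(
  motion=[
    {"dp":[-0.004,0.02,-0.03],"rot":[0,0.013,0.0],"grip":0.0854},
    {"dp":[-0.004,0.02,-0.03],"rot":[0,0,0],"grip":0.0854},
    {"dp":[0,0,-0.03],"rot":[0,0,0],"grip":0.0854},
    {"dp":[0,0,0],"rot":[0,0,0],"grip":0.0854},
  ],
)

```text
clock: 4.05
tcp_pos: [0.5514, 0.0954, 0.1273]
orientation: [3.134, 0.112, 0.006]
contact_force: [-1.0, 0.1, 0.7]
grip_width: 0.0853
```

```bash
python3 -c "
from h import *
go(.5494,.1068,.068,.09)"
```

```text
t 4.05 tcp [0.5514 0.0954 0.1273] F [-1.   0.1  0.7] w 0.0853
dp mm [ -2.   11.4 -59.3]
rotvec world [0.0056 0.0039 0.0183]
```

>>> send_rows(
  motion=[
    {"dp":[-0.002,0.011,0],"rot":[0.005,0.004,0.018],"grip":0.0854},
    {"dp":[0,0.003,0],"rot":[0,0,0],"grip":0.0854},
    {"dp":[0,0,-0.02],"rot":[0,0,0],"grip":0.0854},
    {"dp":[0,0,0],"rot":[0,0,0],"grip":0.0854},
  ],
)

```text
clock: 4.55
tcp_pos: [0.5521, 0.1081, 0.1097]
orientation: [3.138, 0.136, 0.008]
contact_force: [0.2, -0.1, 0.1]
grip_width: 0.0856
```

```bash
python3 -c "
from h import *
go(.5494,.1068,.068,.09)"
```

```text
t 4.55 tcp [0.5521 0.1081 0.1097] F [ 0.2 -0.1  0.1] w 0.0856
dp mm [ -2.7  -1.3 -41.7]
rotvec world [0.0002 0.0052 0.0034]
```

>>> send_rows(
  motion=[
    {"dp":[-0.003,-0.001,-0.015],"rot":[0,0.005,0.003],"grip":0.0854},
    {"dp":[-0.001,0,-0.018],"rot":[0,0,0],"grip":0.0854},
    {"dp":[0,0,-0.012],"rot":[0,0,0],"grip":0.0854},
    {"dp":[0,0,0],"rot":[0,0,0],"grip":0.0854},
  ],
)

```text
clock: 5.05
tcp_pos: [0.547, 0.1066, 0.0606]
orientation: [3.138, 0.141, -0.003]
contact_force: [0.5, -0.5, 0.5]
grip_width: 0.0856
```

```bash
python3 -c "
from h import *
go(.5494,.1068,.068,.09)"
```

```text
t 5.05 tcp [0.547  0.1066 0.0606] F [ 0.5 -0.5  0.5] w 0.0856
dp mm [2.4 0.2 7.4]
rotvec world [ 0.0007 -0.002   0.0002]
```

>>> send_rows(
  motion=[
    {"dp":[0.002,0,0.007],"rot":[0,0,0],"grip":0.0854},
    {"dp":[0,0,0],"rot":[0,0,0],"grip":0.0854},
    {"dp":[0,0,0],"rot":[0,0,0],"grip":0.03},
    {"dp":[0,0,0],"rot":[0,0,0],"grip":0.03},
    {"dp":[0,0,0],"rot":[0,0,0],"grip":0.03},
    {"dp":[0,0,0],"rot":[0,0,0],"grip":0.02},
  ],
  grip_force=50,
)

```text
clock: 5.8
tcp_pos: [0.5504, 0.1071, 0.0698]
orientation: [3.138, 0.141, 0.001]
contact_force: [0.5, -0.8, -0.3]
grip_width: 0.0348
```

```bash
python3 -c "
from h import *
go(.5494,.1068,.068,.09)"
```

```text
t 5.8 tcp [0.5504 0.1071 0.0698] F [ 0.5 -0.8 -0.3] w 0.0348
dp mm [-1.  -0.3 -1.8]
rotvec world [0.0001 0.0008 0.0003]
```

>>> send_rows(
  motion=[
    {"dp":[0,0,0.03],"rot":[0,0,0],"grip":0.02},
    {"dp":[0,0,0.05],"rot":[0,0,0],"grip":0.02},
    {"dp":[0,-0.01,0.03],"rot":[0,0,0],"grip":0.02},
    {"dp":[-0.007,-0.05,0],"rot":[0,0,0],"grip":0.02},
    {"dp":[-0.008,-0.055,0],"rot":[0,0,0],"grip":0.02},
    {"dp":[-0.008,-0.055,0],"rot":[0,0,0],"grip":0.02},
    {"dp":[-0.008,-0.055,0],"rot":[0,0,0],"grip":0.02},
    {"dp":[-0.008,-0.055,0],"rot":[0,0,0],"grip":0.02},
    {"dp":[-0.006,-0.035,0],"rot":[0,0,0],"grip":0.02},
    {"dp":[0,0,0],"rot":[0,0,0],"grip":0.02},
  ],
)

```text
clock: 7.05
tcp_pos: [0.499, -0.2172, 0.1806]
orientation: [-3.138, -0.145, 0.004]
contact_force: [0.0, 0.3, -0.7]
grip_width: 0.0346
```

```bash
python3 -c "
from h import *
go(.5046,-.2192,.15,.088)"
```

```text
t 7.05 tcp [ 0.499  -0.2172  0.1806] F [ 0.   0.3 -0.7] w 0.0346
dp mm [  5.6  -2.  -30.6]
rotvec world [-0.0002 -0.0028 -0.0043]
```

>>> send_rows(
  motion=[
    {"dp":[0.0055,-0.002,0],"rot":[0,-0.003,-0.004],"grip":0.02},
    {"dp":[0.001,0,-0.015],"rot":[0,0,0],"grip":0.02},
    {"dp":[0,0,-0.015],"rot":[0,0,0],"grip":0.02},
    {"dp":[0,0,0],"rot":[0,0,0],"grip":0.02},
  ],
)

```text
clock: 7.55
tcp_pos: [0.5062, -0.2151, 0.1473]
orientation: [-3.136, -0.147, 0.002]
contact_force: [-0.1, -0.0, -1.9]
grip_width: 0.0349
```

```bash
python3 - <<'E'
from h import *
import cv2
go(.5046,-.2192,.11,.088)
f=imaging.grab_frame("wrist")
cv2.imwrite("pics/w4.png",cv2.resize(f["img"][40:340,100:420,::-1],None,fx=2,fy=2,interpolation=cv2.INTER_CUBIC))
E
```

```text
t 7.55 tcp [ 0.5062 -0.2151  0.1473] F [-0.1 -0.  -1.9] w 0.0349
dp mm [ -1.6  -4.1 -37.3]
rotvec world [-0.0026 -0.0012 -0.0055]
```

View pics/w4.png

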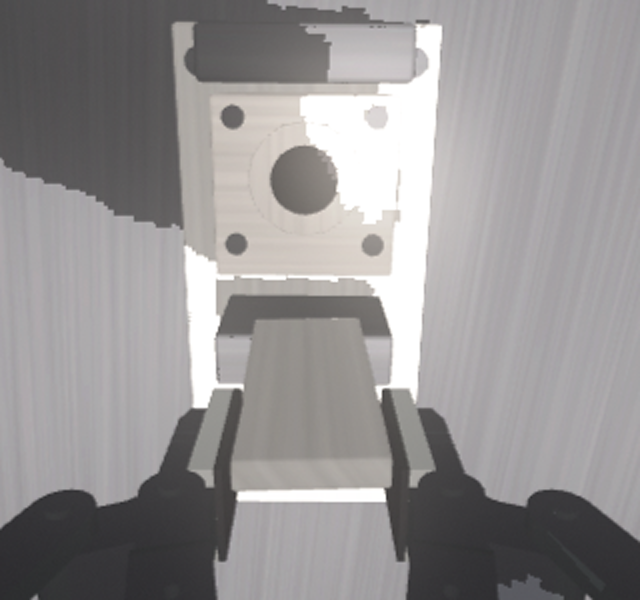

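>>> send_rows(
  motion=[
    {"dp":[-0.0015,-0.004,0],"rot":[-0.003,-0.001,-0.005],"grip":0.02},
    {"dp":[0,0,0],"rot":[0,0,0],"grip":0.02},
    {"dp":[0,0,0],"rot":[0,0,0],"grip":0.02},
  ],
)

```text
clock: 7.98
tcp_pos: [0.5056, -0.2192, 0.1487]
orientation: [3.137, 0.139, 0.003]
contact_force: [1.0, -1.0, -1.2]
grip_width: 0.0344
```

```bash
python3 -c "
from h import *
go(.5046,-.2192,.078,.088)"
```

```text
t 7.97 tcp [ 0.5056 -0.2192  0.1487] F [ 1.  -1.  -1.2] w 0.0344
dp mm [ -1.    0.  -70.7]
rotvec world [ 0.0014  0.0022 -0.0007]
```

>>> send_rows(
  motion=[
    {"dp":[0,0,-0.015],"rot":[0.001,0.002,0],"grip":0.02},
    {"dp":[0,0,-0.015],"rot":[0,0,0],"grip":0.02},
    {"dp":[0,0,-0.015],"rot":[0,0,0],"grip":0.02},
    {"dp":[0,0,-0.008],"rot":[0,0,0],"grip":0.02},
    {"dp":[0,0,0],"rot":[0,0,0],"grip":0.02},
  ],
)

```text
clock: 8.6
tcp_pos: [0.5048, -0.219, 0.0911]
orientation: [-3.138, -0.139, 0.002]
contact_force: [0.2, -0.5, 0.2]
grip_width: 0.0347
```

```bash
python3 -c "
from h import *
go(.5046,-.2192,.078,.088)"
```

```text
t 8.6 tcp [ 0.5048 -0.219   0.0911] F [ 0.2 -0.5  0.2] w 0.0347
dp mm [ -0.2  -0.2 -13.1]
rotvec world [-0.0004 -0.0015 -0.0006]
```

>>> send_rows(
  motion=[
    {"dp":[0,0,-0.008],"rot":[0,-0.0015,0],"grip":0.02},
    {"dp":[0,0,-0.003],"rot":[0,0,0],"grip":0.02},
    {"dp":[0,0,0],"rot":[0,0,0],"grip":0.02},
    {"dp":[0,-0.002,0],"rot":[0,0,0],"grip":0.02},
    {"dp":[0,0,0],"rot":[0,0,0],"grip":0.02},
  ],
)

```text
clock: 9.22
tcp_pos: [0.5059, -0.2215, 0.0804]
orientation: [3.138, 0.139, 0.004]
contact_force: [-0.3, -0.4, -1.0]
grip_width: 0.0348
```

>>> send_rows(
  motion=[
    {"dp":[0,-0.0015,0],"rot":[0,0,0],"grip":0.02},
    {"dp":[0,0,0],"rot":[0,0,0],"grip":0.02},
  ],
)

```text
clock: 9.48
tcp_pos: [0.506, -0.2231, 0.0807]
orientation: [3.138, 0.139, 0.004]
contact_force: [0.7, -0.3, -1.5]
grip_width: 0.0345
```

>>> send_rows(
  motion=[
    {"dp":[0,-0.0015,0],"rot":[0,0,0],"grip":0.02},
    {"dp":[0,0,0],"rot":[0,0,0],"grip":0.02},
  ],
)

```text
clock: 9.72
tcp_pos: [0.506, -0.2232, 0.0807]
orientation: [-3.137, -0.14, -0.004]
contact_force: [0.9, 1.8, -1.3]
grip_width: 0.0346
```

>>> send_rows(
  motion=[
    {"dp":[0,-0.0015,0],"rot":[0,0,0],"grip":0.02},
    {"dp":[0,0,0],"rot":[0,0,0],"grip":0.02},
  ],
)

```text
clock: 9.98
tcp_pos: [0.506, -0.2233, 0.0807]
orientation: [-3.136, -0.142, -0.003]
contact_force: [-0.4, 2.5, -0.3]
grip_width: 0.0352
```

>>> send_rows(
  motion=[
    {"dp":[0,0.0006,-0.004],"rot":[0,0,0],"grip":0.02},
    {"dp":[0,0,-0.0015],"rot":[0,0,0],"grip":0.02},
    {"dp":[0,0,0],"rot":[0,0,0],"grip":0.02},
  ],
)

```text
clock: 10.35
tcp_pos: [0.5061, -0.2232, 0.0748]
orientation: [-3.136, -0.141, -0.004]
contact_force: [0.7, 1.9, 0.8]
grip_width: 0.0346
```

>>> send_rows(
  motion=[
    {"dp":[0,0,-0.0015],"rot":[0,0,0],"grip":0.02},
    {"dp":[0,0,0],"rot":[0,0,0],"grip":0.02},
  ],
)

```text
clock: 10.6
tcp_pos: [0.5062, -0.2233, 0.0748]
orientation: [-3.137, -0.141, -0.003]
contact_force: [0.0, 3.1, -2.2]
grip_width: 0.0352
```

>>> send_rows(
  motion=[
    {"dp":[0,0,0],"rot":[0,0,0],"grip":0.06},
    {"dp":[0,0,0],"rot":[0,0,0],"grip":0.0854},
    {"dp":[0,0,0],"rot":[0,0,0],"grip":0.0854},
    {"dp":[0,0,0.02],"rot":[0,0,0],"grip":0.0854},
    {"dp":[0,0,0.06],"rot":[0,0,0],"grip":0.0854},
    {"dp":[0,0,0.04],"rot":[0,0,0],"grip":0.0854},
    {"dp":[0.005,0.05,0],"rot":[0,0,0],"grip":0.0854},
    {"dp":[0.006,0.06,0],"rot":[0,0,0],"grip":0.0854},
    {"dp":[0.006,0.06,0],"rot":[0,0,0],"grip":0.0854},
    {"dp":[0.006,0.06,0],"rot":[0,0,0],"grip":0.0854},
    {"dp":[0.006,0.06,0],"rot":[0,0,0],"grip":0.0854},
    {"dp":[0.006,0.06,0],"rot":[0,0,0],"grip":0.0854},
    {"dp":[0.004,0.035,0],"rot":[0,0,0],"grip":0.0854},
    {"dp":[0,0,0],"rot":[0,0,0],"grip":0.0854},
  ],
)

```text
clock: 12.35
tcp_pos: [0.5458, 0.1678, 0.2002]
orientation: [3.137, 0.127, 0.015]
contact_force: [-0.6, -0.4, 0.2]
grip_width: 0.0851
```

```bash
python3 - <<'E'
from h import *
import cv2
go(.5424,.183,.07,.09)
f=imaging.grab_frame("scene");g=imaging.grab_frame("side")
c=lambda im,x,y,w,h,s:cv2.resize(im[y:y+h,x:x+w,::-1],None,fx=s,fy=s,interpolation=cv2.INTER_CUBIC)
cv2.imwrite("pics/s5.png",np.hstack([c(f["img"],120,170,100,110,4),c(g["img"],290,110,90,110,4)]))
E
```

```text
t 12.35 tcp [0.5458 0.1678 0.2002] F [-0.6 -0.4  0.2] w 0.0851
dp mm [  -3.4   15.2 -130.2]
rotvec world [0.0018 0.0099 0.0093]
```

View pics/s5.png

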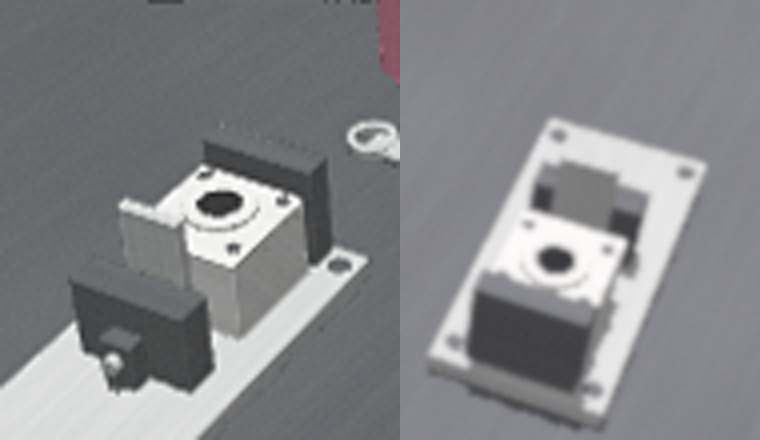

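>>> send_rows(
  motion=[
    {"dp":[-0.003,0.015,-0.02],"rot":[0.002,0.01,0.009],"grip":0.0854},
    {"dp":[0,0,-0.03],"rot":[0,0,0],"grip":0.0854},
    {"dp":[0,0,-0.03],"rot":[0,0,0],"grip":0.0854},
    {"dp":[0,0,0],"rot":[0,0,0],"grip":0.0854},
  ],
)

```text
clock: 12.95
tcp_pos: [0.5423, 0.1746, 0.1144]
orientation: [3.135, 0.123, -0.006]
contact_force: [0.5, -0.2, -0.2]
grip_width: 0.0852
```

```bash
python3 -c "
from h import *
go(.5424,.183,.068,.09)"
```

```text
t 12.95 tcp [0.5423 0.1746 0.1144] F [ 0.5 -0.2 -0.2] w 0.0852
dp mm [  0.1   8.4 -46.4]
rotvec world [ 0.0048 -0.0039  0.0118]
```

>>> send_rows(
  motion=[
    {"dp":[0,0.0085,0],"rot":[0.005,-0.004,0.012],"grip":0.0854},
    {"dp":[0,0.001,-0.012],"rot":[0,0,0],"grip":0.0854},
    {"dp":[0,0,-0.014],"rot":[0,0,0],"grip":0.0854},
    {"dp":[0,0,-0.01],"rot":[0,0,0],"grip":0.0854},
    {"dp":[0,0,0],"rot":[0,0,0],"grip":0.0854},
  ],
)

```text
clock: 13.58
tcp_pos: [0.5435, 0.1848, 0.0779]
orientation: [-3.137, -0.141, -0.005]
contact_force: [0.1, 0.4, -0.8]
grip_width: 0.0853
```

```bash
python3 -c "
from h import *
go(.5424,.183,.068,.09)"
```

```text
t 13.57 tcp [0.5435 0.1848 0.0779] F [ 0.1  0.4 -0.8] w 0.0853
dp mm [-1.1 -1.8 -9.9]
rotvec world [-0.0014  0.0032  0.0002]
```

>>> send_rows(
  motion=[
    {"dp":[-0.001,-0.0015,-0.008],"rot":[-0.001,0.003,0],"grip":0.0854},
    {"dp":[0,0,0],"rot":[0,0,0],"grip":0.0854},
    {"dp":[0,0,0],"rot":[0,0,0],"grip":0.04},
    {"dp":[0,0,0],"rot":[0,0,0],"grip":0.03},
    {"dp":[0,0,0],"rot":[0,0,0],"grip":0.03},
    {"dp":[0,0,0],"rot":[0,0,0],"grip":0.03},
  ],
  grip_force=50,
)

```text
clock: 14.32
tcp_pos: [0.5429, 0.1833, 0.0703]
orientation: [-3.138, -0.141, -0.002]
contact_force: [-1.0, 0.7, -1.3]
grip_width: 0.0491
```

```bash
python3 -c "
from h import *
go(.5424,.183,.068,.09)"
```

```text
t 14.32 tcp [0.5429 0.1833 0.0703] F [-1.   0.7 -1.3] w 0.0491
dp mm [-0.5 -0.3 -2.3]
rotvec world [-0.0006  0.0011  0.0004]
```

>>> send_rows(
  motion=[
    {"dp":[0,0,0.03],"rot":[0,0,0],"grip":0.03},
    {"dp":[0,0,0.055],"rot":[0,0,0],"grip":0.03},
    {"dp":[0,0,0.045],"rot":[0,0,0],"grip":0.03},
    {"dp":[-0.003,-0.03,0.005],"rot":[0,0,0],"grip":0.03},
    {"dp":[-0.0055,-0.06,0],"rot":[0,0,0],"grip":0.03},
    {"dp":[-0.0055,-0.06,0],"rot":[0,0,0],"grip":0.03},
    {"dp":[-0.0055,-0.06,0],"rot":[0,0,0],"grip":0.03},
    {"dp":[-0.005,-0.06,0],"rot":[0,0,0],"grip":0.03},
    {"dp":[-0.005,-0.06,0],"rot":[0,0,0],"grip":0.03},
    {"dp":[-0.004,-0.045,0],"rot":[0,0,0],"grip":0.03},
    {"dp":[0,0,0],"rot":[0,0,0],"grip":0.03},
  ],
)

```text
clock: 15.7
tcp_pos: [0.5026, -0.2035, 0.2067]
orientation: [-3.138, -0.144, 0.002]
contact_force: [-0.2, 1.1, -1.8]
grip_width: 0.0489
```

```bash
python3 -c "
from h import *
go(.505,-.2118,.18,.088)"
```

```text
t 15.7 tcp [ 0.5026 -0.2035  0.2067] F [-0.2  1.1 -1.8] w 0.0489
dp mm [  2.4  -8.3 -26.7]
rotvec world [-0.0007 -0.0014 -0.004 ]
```

>>> send_rows(
  motion=[
    {"dp":[0.0025,-0.008,0],"rot":[0,-0.001,-0.004],"grip":0.03},
    {"dp":[0,0,-0.015],"rot":[0,0,0],"grip":0.03},
    {"dp":[0,0,-0.01],"rot":[0,0,0],"grip":0.03},
    {"dp":[0,0,0],"rot":[0,0,0],"grip":0.03},
  ],
)

```text
clock: 16.2
tcp_pos: [0.5053, -0.2079, 0.1788]
orientation: [-3.135, -0.146, 0.003]
contact_force: [-0.3, -1.0, -1.5]
grip_width: 0.0488
```

```bash
python3 -c "
from h import *
go(.505,-.2118,.16,.088)"
```

```text
t 16.2 tcp [ 0.5053 -0.2079  0.1788] F [-0.3 -1.  -1.5] w 0.0488
dp mm [ -0.3  -3.9 -18.8]
rotvec world [-0.0029 -0.0018 -0.0051]
```

>>> send_rows(
  motion=[
    {"dp":[0,-0.004,0],"rot":[-0.003,-0.002,-0.005],"grip":0.03},
    {"dp":[0,0,0],"rot":[0,0,0],"grip":0.03},
    {"dp":[0,0,0],"rot":[0,0,0],"grip":0.03},
  ],
)

```text
clock: 16.58
tcp_pos: [0.5059, -0.2112, 0.1791]
orientation: [3.138, 0.141, 0.001]
contact_force: [0.3, 0.0, -2.6]
grip_width: 0.0489
```

```bash
python3 -c "
from h import *
go(.505,-.2118,.13,.088)"
```

```text
t 16.57 tcp [ 0.5059 -0.2112  0.1791] F [ 0.3  0.  -2.6] w 0.0489
dp mm [ -0.9  -0.6 -49.1]
rotvec world [ 0.0002  0.0009 -0.0016]
```

>>> send_rows(
  motion=[
    {"dp":[-0.0005,-0.0005,-0.015],"rot":[0,0,0],"grip":0.03},
    {"dp":[0,0,-0.015],"rot":[0,0,0],"grip":0.03},
    {"dp":[0,0,-0.01],"rot":[0,0,0],"grip":0.03},
    {"dp":[0,0,0],"rot":[0,0,0],"grip":0.03},
  ],
)

```text
clock: 17.08
tcp_pos: [0.5047, -0.2117, 0.1357]
orientation: [-3.138, -0.14, 0.0]
contact_force: [0.3, 0.9, -2.7]
grip_width: 0.0488
```

```bash
python3 -c "
from h import *
go(.505,-.2118,.09,.088)"
```

```text
t 17.07 tcp [ 0.5047 -0.2117  0.1357] F [ 0.3  0.9 -2.7] w 0.0488
dp mm [  0.3  -0.1 -45.7]
rotvec world [-0.0002 -0.0002 -0.0013]
```

>>> send_rows(
  motion=[
    {"dp":[0,0,-0.012],"rot":[0,0,0],"grip":0.03},
    {"dp":[0,0,-0.012],"rot":[0,0,0],"grip":0.03},
    {"dp":[0,0,-0.01],"rot":[0,0,0],"grip":0.03},
    {"dp":[0,0,0],"rot":[0,0,0],"grip":0.03},
  ],
)

```text
clock: 17.58
tcp_pos: [0.5048, -0.2117, 0.0992]
orientation: [-3.138, -0.14, -0.0]
contact_force: [-0.8, 0.7, -1.7]
grip_width: 0.0488
```

```bash
python3 -c "
from h import *
go(.505,-.2118,.08,.088)"
```

```text
t 17.57 tcp [ 0.5048 -0.2117  0.0992] F [-0.8  0.7 -1.7] w 0.0488
dp mm [  0.2  -0.1 -19.2]
rotvec world [-0.0002  0.     -0.0013]
```

Clear descent. Down to just above the plate, then ease toward the first packer.

>>> send_rows(
  motion=[
    {"dp":[0,0,-0.01],"rot":[0,0,0],"grip":0.03},
    {"dp":[0,0,-0.008],"rot":[0,0,0],"grip":0.03},
    {"dp":[0,0,0],"rot":[0,0,0],"grip":0.03},
    {"dp":[0,-0.002,0],"rot":[0,0,0],"grip":0.03},
    {"dp":[0,0,0],"rot":[0,0,0],"grip":0.03},
  ],
)

```text
clock: 18.2
tcp_pos: [0.5055, -0.214, 0.0806]
orientation: [3.138, 0.14, 0.002]
contact_force: [0.1, 0.1, -2.4]
grip_width: 0.0491
```

>>> send_rows(
  motion=[
    {"dp":[0,-0.0015,0],"rot":[0,0,0],"grip":0.03},
    {"dp":[0,0,0],"rot":[0,0,0],"grip":0.03},
  ],
)

```text
clock: 18.45
tcp_pos: [0.5056, -0.2147, 0.0808]
orientation: [-3.138, -0.141, -0.002]
contact_force: [0.5, 0.6, -2.9]
grip_width: 0.0487
```

>>> send_rows(
  motion=[
    {"dp":[0,-0.0015,0],"rot":[0,0,0],"grip":0.03},
    {"dp":[0,0,0],"rot":[0,0,0],"grip":0.03},
  ],
)

```text
clock: 18.7
tcp_pos: [0.5056, -0.2148, 0.0809]
orientation: [-3.136, -0.142, -0.002]
contact_force: [-0.2, 0.8, -3.6]
grip_width: 0.0489
```

>>> send_rows(
  motion=[
    {"dp":[0,0.0006,-0.004],"rot":[0,0,0],"grip":0.03},
    {"dp":[0,0,-0.0015],"rot":[0,0,0],"grip":0.03},
    {"dp":[0,0,0],"rot":[0,0,0],"grip":0.03},
  ],
)

```text
clock: 19.08
tcp_pos: [0.5059, -0.2147, 0.0752]
orientation: [-3.137, -0.142, -0.003]
contact_force: [-1.1, 3.2, 0.6]
grip_width: 0.049
```

>>> send_rows(
  motion=[
    {"dp":[0,-0.001,-0.0015],"rot":[0,0,0],"grip":0.03},
    {"dp":[0,0,0],"rot":[0,0,0],"grip":0.03},
  ],
)

```text
clock: 19.32
tcp_pos: [0.5059, -0.2147, 0.0753]
orientation: [-3.136, -0.142, -0.002]
contact_force: [-0.3, 1.5, -2.5]
grip_width: 0.0486
```

>>> send_rows(
  motion=[
    {"dp":[0,0,0],"rot":[0,0,0],"grip":0.07},
    {"dp":[0,0,0],"rot":[0,0,0],"grip":0.0854},
    {"dp":[0,0,0],"rot":[0,0,0],"grip":0.0854},
    {"dp":[0,0,0.02],"rot":[0,0,0],"grip":0.0854},
    {"dp":[0,0,0.06],"rot":[0,0,0],"grip":0.0854},
    {"dp":[0,0,0.05],"rot":[0,0,0],"grip":0.0854},
    {"dp":[0.004,0.05,0],"rot":[0,0,0],"grip":0.0854},
    {"dp":[0.004,0.06,0],"rot":[0,0,0],"grip":0.0854},
    {"dp":[0.004,0.06,0],"rot":[0,0,0],"grip":0.0854},
    {"dp":[0.004,0.06,0],"rot":[0,0,0],"grip":0.0854},
    {"dp":[0.004,0.06,0],"rot":[0,0,0],"grip":0.0854},
    {"dp":[0.004,0.06,0],"rot":[0,0,0],"grip":0.0854},
    {"dp":[0.004,0.06,0],"rot":[0,0,0],"grip":0.0854},
    {"dp":[0.003,0.03,0],"rot":[0,0,0],"grip":0.0854},
    {"dp":[0,0,0],"rot":[0,0,0],"grip":0.0854},
  ],
)

```text
clock: 21.2
tcp_pos: [0.5377, 0.2331, 0.2114]
orientation: [3.138, 0.127, 0.017]
contact_force: [-0.3, -0.4, 0.7]
grip_width: 0.0849
```

```bash
python3 - <<'E'
from h import *
import cv2
go(.5376,.2348,.094,.09)
f=imaging.grab_frame("scene");g=imaging.grab_frame("wrist")
c=lambda im,x,y,w,h,s:cv2.resize(im[y:y+h,x:x+w,::-1],None,fx=s,fy=s,interpolation=cv2.INTER_CUBIC)
cv2.imwrite("pics/s6.png",np.hstack([c(f["img"],120,180,90,90,4),c(g["img"],140,130,210,180,2)]))
E
```

```text
t 21.2 tcp [0.5377 0.2331 0.2114] F [-0.3 -0.4  0.7] w 0.0849
dp mm [-1.000e-01  1.700e+00 -1.174e+02]
rotvec world [0.0005 0.0109 0.0094]
```

View pics/s6.png

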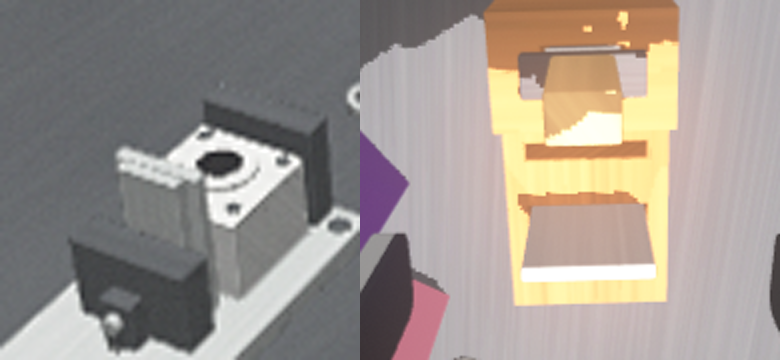

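```bash
python3 - <<'E'
from h import *
f=imaging.grab_frame("wrist")
for u,v in [(584,110),(584,146),(544,146),(622,146),(545,94)]: print(ray(f,140+(u-360)/2-.25,130+v/2-.25,.131).round(4))
print(proj(f,[[.5376,.2348,.131]]))
E
```

```text
[0.5367 0.2361 0.131 ]
[0.5377 0.2216 0.131 ]
[0.5225 0.2205 0.131 ]
[0.5522 0.2227 0.131 ]
[0.5218 0.2413 0.131 ]
[[252.84298466 186.47228929]]
```

>>> send_rows(
  motion=[
    {"dp":[0,0.0,-0.02],"rot":[0,0.01,0.009],"grip":0.0854},
    {"dp":[0,0,-0.015],"rot":[0,0,0],"grip":0.0854},
    {"dp":[0,0,0],"rot":[0,0,0],"grip":0.0854},
  ],
)

```text
clock: 21.72
tcp_pos: [0.5388, 0.2235, 0.1726]
orientation: [3.133, 0.123, -0.003]
contact_force: [-0.1, -0.0, 0.6]
grip_width: 0.0854
```

```bash
python3 -c "
from h import *
go(.5375,.2335,.094,.09)"
```

```text
t 21.73 tcp [0.5388 0.2235 0.1726] F [-0.1 -0.   0.6] w 0.0854
dp mm [ -1.3  10.  -78.6]
rotvec world [ 0.0064 -0.0014  0.0116]
```

>>> send_rows(
  motion=[
    {"dp":[-0.001,0.01,0],"rot":[0.006,-0.001,0.011],"grip":0.0854},
    {"dp":[0,0.001,0],"rot":[0,0,0],"grip":0.0854},
    {"dp":[0,0,-0.018],"rot":[0,0,0],"grip":0.0854},
    {"dp":[0,0,-0.018],"rot":[0,0,0],"grip":0.0854},
    {"dp":[0,0,-0.016],"rot":[0,0,0],"grip":0.0854},
    {"dp":[0,0,0],"rot":[0,0,0],"grip":0.0854},
  ],
)

```text
clock: 22.48
tcp_pos: [0.5372, 0.235, 0.1164]
orientation: [3.138, 0.142, -0.002]
contact_force: [0.3, 1.2, -0.0]
grip_width: 0.085
```

```bash
python3 -c "
from h import *
go(.5375,.2335,.094,.09)"
```

```text
t 22.48 tcp [0.5372 0.235  0.1164] F [ 0.3  1.2 -0. ] w 0.085
dp mm [  0.3  -1.5 -22.4]
rotvec world [ 0.0002 -0.0012 -0.0003]
```

>>> send_rows(
  motion=[
    {"dp":[0,-0.0015,-0.012],"rot":[0,-0.001,0],"grip":0.0854},
    {"dp":[0,0,-0.008],"rot":[0,0,0],"grip":0.0854},
    {"dp":[0,0,0],"rot":[0,0,0],"grip":0.0854},
    {"dp":[0,0,0],"rot":[0,0,0],"grip":0.03},
    {"dp":[0,0,0],"rot":[0,0,0],"grip":0.015},
    {"dp":[0,0,0],"rot":[0,0,0],"grip":0.015},
    {"dp":[0,0,0],"rot":[0,0,0],"grip":0.015},
    {"dp":[0,0,0],"rot":[0,0,0],"grip":0.015},
  ],
  grip_force=110,
)

```text
clock: 23.48
tcp_pos: [0.5374, 0.2339, 0.0965]
orientation: [-3.138, -0.142, -0.002]
contact_force: [-0.2, 0.2, -1.8]
grip_width: 0.0286
```

```bash
python3 -c "
from h import *
go(.5375,.2335,.094,.09)"
```

```text
t 23.48 tcp [0.5374 0.2339 0.0965] F [-0.2  0.2 -1.8] w 0.0286
dp mm [ 0.1 -0.4 -2.5]
rotvec world [-0.0003  0.0011 -0.0005]
```

>>> send_rows(
  motion=[
    {"dp":[0,0,0.03],"rot":[0,0,0],"grip":0.015},
    {"dp":[0,0,0.055],"rot":[0,0,0],"grip":0.015},
    {"dp":[0,0,0.045],"rot":[0,0,0],"grip":0.015},
    {"dp":[-0.003,-0.03,0.005],"rot":[0,0,0],"grip":0.015},
    {"dp":[-0.005,-0.06,0],"rot":[0,0,0],"grip":0.015},
    {"dp":[-0.005,-0.06,0],"rot":[0,0,0],"grip":0.015},
    {"dp":[-0.005,-0.06,0],"rot":[0,0,0],"grip":0.015},
    {"dp":[-0.005,-0.06,0],"rot":[0,0,0],"grip":0.015},
    {"dp":[-0.004,-0.06,0],"rot":[0,0,0],"grip":0.015},
    {"dp":[-0.004,-0.05,0],"rot":[0,0,0],"grip":0.015},
    {"dp":[-0.002,-0.025,0],"rot":[0,0,0],"grip":0.015},
    {"dp":[0,0,0],"rot":[0,0,0],"grip":0.015},
  ],
)

```text
clock: 24.98
tcp_pos: [0.501, -0.185, 0.2338]
orientation: [-3.138, -0.141, -0.009]
contact_force: [0.5, 0.2, -2.5]
grip_width: 0.0287
```

```bash
python3 -c "
from h import *
go(.5043,-.197,.18,.088)"
```

```text
t 24.98 tcp [ 0.501  -0.185   0.2338] F [ 0.5  0.2 -2.5] w 0.0287
dp mm [  3.3 -12.  -53.8]
rotvec world [-0.001  0.006 -0.002]
```

>>> send_rows(
  motion=[
    {"dp":[0.003,-0.01,-0.015],"rot":[-0.001,0.006,-0.002],"grip":0.015},
    {"dp":[0,0,-0.02],"rot":[0,0,0],"grip":0.015},
    {"dp":[0,0,-0.015],"rot":[0,0,0],"grip":0.015},
    {"dp":[0,0,0],"rot":[0,0,0],"grip":0.015},
  ],
)

```text
clock: 25.48
tcp_pos: [0.5049, -0.1919, 0.1797]
orientation: [-3.137, -0.147, 0.002]
contact_force: [-0.5, -0.1, -2.4]
grip_width: 0.0285
```

```bash
python3 -c "
from h import *
go(.5043,-.197,.168,.088)"
```

```text
t 25.48 tcp [ 0.5049 -0.1919  0.1797] F [-0.5 -0.1 -2.4] w 0.0285
dp mm [ -0.6  -5.1 -11.7]
rotvec world [-0.0015 -0.0014 -0.0056]
```

>>> send_rows(
  motion=[
    {"dp":[-0.0005,-0.005,-0.004],"rot":[-0.001,-0.001,-0.005],"grip":0.015},
    {"dp":[0,0,-0.006],"rot":[0,0,0],"grip":0.015},
    {"dp":[0,0,0],"rot":[0,0,0],"grip":0.015},
    {"dp":[0,0,0],"rot":[0,0,0],"grip":0.015},
  ],
)

```text
clock: 25.98
tcp_pos: [0.5056, -0.197, 0.1702]
orientation: [3.138, 0.14, 0.003]
contact_force: [0.3, -0.2, -1.7]
grip_width: 0.0285
```

```bash
python3 - <<'E'
from h import *
import cv2
go(.5043,-.197,.16,.088)
f=imaging.grab_frame("wrist");g=imaging.grab_frame("scene")
c=lambda im,x,y,w,h,s:cv2.resize(im[y:y+h,x:x+w,::-1],None,fx=s,fy=s,interpolation=cv2.INTER_CUBIC)
cv2.imwrite("pics/s7.png",np.hstack([c(f["img"],190,90,130,140,3),c(g["img"],115,170,100,105,4)]))
E
```

```text
t 25.98 tcp [ 0.5056 -0.197   0.1702] F [ 0.3 -0.2 -1.7] w 0.0285
dp mm [ -1.3  -0.  -10.2]
rotvec world [ 0.0003  0.0019 -0.0013]
```

View pics/s7.png

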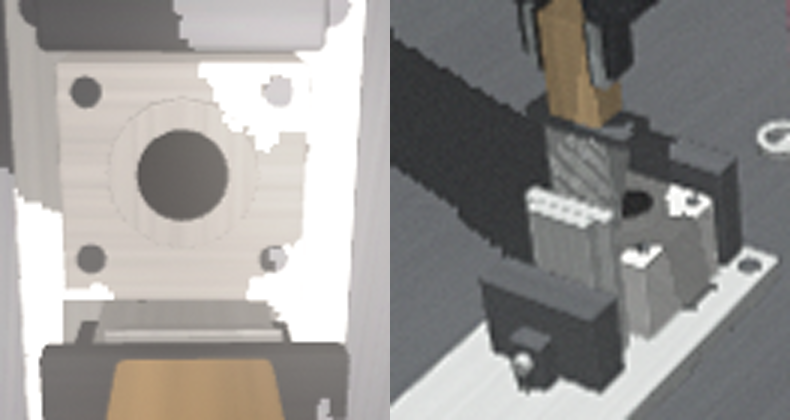

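```bash
python3 - <<'E'
from h import *
f=imaging.grab_frame("wrist");g=f["img"].astype(int)
for c in (200,207,213,220,240,255,280,285): print(c,g[182:216,c-1:c+2].mean((1,2)).astype(int).tolist())
for nm,u,v,z in [("house",212,298/3+90-.3,.065),("tip",250,300/3+90-.3,.0797)]: print(nm,ray(f,u,v,z).round(4))
E
```

```text
200 [255, 255, 255, 255, 255, 255, 255, 255, 255, 255, 255, 255, 255, 255, 255, 255, 255, 255, 255, 255, 255, 255, 255, 255, 255, 254, 254, 254, 254, 254, 254, 254, 254, 254]
207 [255, 255, 255, 255, 255, 255, 255, 255, 255, 255, 255, 255, 255, 255, 255, 255, 255, 255, 255, 255, 255, 254, 212, 109, 110, 111, 113, 116, 116, 116, 116, 114, 115, 114]
213 [204, 203, 202, 205, 236, 255, 255, 254, 182, 182, 182, 183, 182, 182, 182, 182, 182, 182, 182, 182, 180, 173, 137, 108, 110, 111, 113, 116, 116, 116, 115, 113, 114, 114]
220 [206, 204, 219, 236, 249, 255, 255, 255, 163, 183, 183, 182, 183, 183, 175, 109, 110, 112, 112, 114, 117, 123, 118, 107, 109, 110, 113, 115, 115, 114, 113, 113, 112, 113]
240 [205, 203, 202, 205, 207, 204, 203, 190, 159, 155, 155, 155, 155, 155, 155, 154, 148, 150, 184, 193, 177, 169, 117, 103, 104, 106, 109, 119, 154, 154, 154, 154, 154, 153]
255 [206, 204, 204, 206, 208, 205, 205, 195, 160, 156, 156, 156, 155, 156, 156, 155, 149, 151, 188, 195, 168, 170, 118, 104, 105, 105, 110, 121, 150, 150, 149, 149, 148, 148]
280 [255, 255, 255, 255, 255, 255, 255, 255, 249, 244, 198, 196, 180, 176, 172, 146, 144, 158, 204, 200, 180, 175, 115, 114, 115, 115, 119, 120, 127, 131, 136, 137, 139, 144]
285 [255, 255, 255, 255, 255, 255, 255, 255, 255, 255, 255, 255, 255, 255, 255, 213, 172, 159, 154, 144, 136, 127, 116, 115, 116, 117, 121, 121, 120, 119, 119, 117, 117, 117]
house [ 0.471  -0.2055  0.065 ]
tip [ 0.5024 -0.198   0.0797]
```

```bash
python3 - <<'E'
from h import *
f=imaging.grab_frame("wrist");o=get_obs();print(o["tcp_pos"].round(4))
def show(n,p,P): print(n,((proj(f,place([*p,.088],P))-[190,90])*3).round(0).tolist())
w=(.5056,-.197);z=.0797
show("tip",w,[(-.018,-.011,z),(-.018,-.008,z),(.018,-.008,z)])
t=3+.36*54;show("bladetop",w,[(-.018,-.011+t/1e3,z+.054),(.018,-.011+t/1e3,z+.054)])
show("shoulder",w,[(-.03,.011,z+.058),(.03,.011,z+.066),(.03,.011,z+.058)])
p=(.5056,-.2148)
show("pack1",p,[(-.025,.004,.015),(.025,.004,.015),(-.025,.004,.101),(.025,.004,.101)])
show("house",(.505,-.2028),[(-.033,0,.065),(.033,0,.065)])
E
```

```text
[ 0.5055 -0.197   0.1701]
tip [[125.0, 336.0], [124.0, 325.0], [260.0, 325.0]]
bladetop [[104.0, 331.0], [280.0, 331.0]]
shoulder [[42.0, 341.0], [348.0, 357.0], [342.0, 341.0]]
pack1 [[113.0, 271.0], [264.0, 271.0], [84.0, 378.0], [288.0, 378.0]]
house [[70.0, 298.0], [307.0, 299.0]]
```

>>> send_rows(
  motion=[
    {"dp":[-0.001,0,-0.006],"rot":[0,0.002,-0.001],"grip":0.015},
    {"dp":[0,0,-0.008],"rot":[0,0,0],"grip":0.015},
    {"dp":[0,0,-0.005],"rot":[0,0,0],"grip":0.015},
    {"dp":[0,0,0],"rot":[0,0,0],"grip":0.015},
  ],
)

```text
clock: 26.68
tcp_pos: [0.5046, -0.1976, 0.1499]
orientation: [3.137, 0.138, 0.0]
contact_force: [0.3, -0.6, -2.5]
grip_width: 0.0285
```

>>> send_rows(
  motion=[
    {"dp":[0,0,-0.004],"rot":[0,0,0],"grip":0.015},
    {"dp":[0,0,-0.004],"rot":[0,0,0],"grip":0.015},
    {"dp":[0,0,0],"rot":[0,0,0],"grip":0.015},
  ],
)

```text
clock: 27.05
tcp_pos: [0.5054, -0.1992, 0.1422]
orientation: [3.135, 0.136, 0.003]
contact_force: [-0.5, -1.5, -2.3]
grip_width: 0.0289
```

>>> send_rows(
  motion=[
    {"dp":[0,0,-0.003],"rot":[0,0,0],"grip":0.015},
    {"dp":[0,0,-0.003],"rot":[0,0,0],"grip":0.015},
    {"dp":[0,0,0],"rot":[0,0,0],"grip":0.015},
  ],
)

```text
clock: 27.42
tcp_pos: [0.5059, -0.1993, 0.1362]
orientation: [3.135, 0.137, 0.005]
contact_force: [-0.1, -1.7, -0.9]
grip_width: 0.0288
```

```bash
python3 -c "
from h import *
go(.505,-.1995,.13,.088)"
```

```text
t 27.43 tcp [ 0.5059 -0.1993  0.1362] F [-0.1 -1.7 -0.9] w 0.0288
dp mm [-0.9 -0.2 -6.2]
rotvec world [0.0036 0.0031 0.0009]
```

>>> send_rows(
  motion=[
    {"dp":[-0.0005,0,-0.002],"rot":[0.003,0.003,0],"grip":0.015},
    {"dp":[0,0,-0.002],"rot":[0,0,0],"grip":0.015},
    {"dp":[0,0,0],"rot":[0,0,0],"grip":0.015},
  ],
)

```text
clock: 27.8
tcp_pos: [0.5058, -0.1999, 0.1324]
orientation: [3.137, 0.136, 0.001]
contact_force: [1.0, -2.8, 0.2]
grip_width: 0.0285
```

>>> send_rows(
  motion=[
    {"dp":[0,0,-0.002],"rot":[0,0,0],"grip":0.015},
    {"dp":[0,0,-0.001],"rot":[0,0,0],"grip":0.015},
    {"dp":[0,0,0],"rot":[0,0,0],"grip":0.015},
  ],
)

```text
clock: 28.18
tcp_pos: [0.5061, -0.2002, 0.1312]
orientation: [3.136, 0.134, 0.002]
contact_force: [1.0, -2.7, -0.6]
grip_width: 0.0285
```

>>> send_rows(
  motion=[
    {"dp":[0,0,-0.002],"rot":[0,0,0],"grip":0.015},
    {"dp":[0,0,-0.001],"rot":[0,0,0],"grip":0.015},
  ],
)

```text
clock: 28.42
tcp_pos: [0.5065, -0.2004, 0.1304]
orientation: [3.135, 0.133, 0.002]
contact_force: [-4.1, -1.5, 12.2]
grip_width: 0.0286
```

>>> send_rows(
  motion=[
    {"dp":[0,0,-0.003],"rot":[0.001,0,0],"grip":0.015},
    {"dp":[0,0,-0.003],"rot":[0,0,0],"grip":0.015},
  ],
)

```text
clock: 28.68
tcp_pos: [0.5071, -0.2006, 0.1297]
orientation: [3.134, 0.13, 0.002]
contact_force: [-10.1, 1.0, 34.3]
grip_width: 0.0286
```

>>> send_rows(
  motion=[
    {"dp":[0,0,-0.004],"rot":[0,0,0],"grip":0.015},
    {"dp":[0,0,-0.004],"rot":[0,0,0],"grip":0.015},
  ],
)

```text
clock: 28.92
tcp_pos: [0.5075, -0.2006, 0.1293]
orientation: [3.131, 0.127, 0.001]
contact_force: [-13.4, 0.7, 41.3]
grip_width: 0.0291
```

```bash
python3 - <<'E'
from h import *
import cv2
go(.505,-.1995,.13,.088)
f=imaging.grab_frame("wrist");g=f["img"];np.save("pics/w8.npy",f,allow_pickle=True)
P=proj(f,place([.505,-.2265,.088],[(0,.09,.065)])).round(1);print(P,ray(f,*P[0],.065))
for c in (225,240,255):print(g[40:130,c-1:c+2].astype(int).mean((1,2)).astype(int).tolist())
cv2.imwrite("pics/s8.png",cv2.resize(g[60:220,170:340,::-1],None,fx=4,fy=3.7,interpolation=cv2.INTER_CUBIC))
E
```

```text
t 28.93 tcp [ 0.5075 -0.2006  0.1293] F [-13.4   0.7  41.3] w 0.0291
dp mm [-2.5  1.1  0.7]
rotvec world [0.0081 0.0008 0.007 ]
[[245.8 106.8]] [ 0.49711438 -0.13684185  0.065     ]
[90, 90, 91, 91, 91, 90, 91, 91, 90, 91, 91, 90, 90, 91, 91, 91, 91, 91, 91, 91, 91, 91, 91, 91, 91, 92, 92, 104, 158, 166, 168, 168, 168, 161, 103, 93, 94, 95, 94, 94, 95, 94, 95, 95, 96, 95, 95, 96, 97, 97, 98, 99, 99, 100, 99, 100, 100, 101, 101, 100, 100, 100, 99, 97, 95, 107, 172, 201, 203, 204, 200, 198, 199, 198, 197, 198, 203, 204, 206, 202, 199, 198, 197, 199, 200, 200, 193, 192, 196, 197]
[91, 92, 91, 92, 92, 91, 93, 92, 93, 93, 93, 93, 93, 92, 93, 93, 93, 94, 94, 93, 94, 94, 94, 94, 94, 94, 95, 107, 160, 165, 168, 168, 169, 161, 106, 97, 98, 99, 99, 99, 99, 99, 100, 100, 101, 101, 102, 102, 104, 104, 105, 105, 106, 106, 106, 107, 107, 108, 108, 108, 108, 108, 107, 106, 105, 115, 177, 205, 207, 207, 205, 203, 203, 202, 201, 204, 209, 209, 207, 188, 204, 204, 203, 203, 203, 202, 202, 202, 202, 202]
[168, 168, 169, 169, 169, 169, 169, 169, 170, 169, 169, 168, 169, 170, 170, 170, 170, 170, 170, 163, 98, 97, 98, 98, 98, 99, 101, 119, 168, 174, 176, 176, 177, 168, 97, 103, 104, 105, 105, 105, 106, 106, 107, 114, 142, 143, 143, 151, 187, 188, 191, 193, 194, 194, 195, 196, 197, 196, 196, 195, 193, 191, 173, 166, 155, 202, 253, 253, 253, 253, 211, 210, 209, 208, 207, 211, 214, 215, 213, 200, 198, 211, 208, 208, 208, 208, 208, 208, 208, 208]
```

>>> send_rows(
  motion=[
    {"dp":[-0.0015,0,-0.003],"rot":[0.006,0,0.006],"grip":0.015},
    {"dp":[-0.0015,0,-0.003],"rot":[0.004,0,0.004],"grip":0.015},
  ],
)

```text
clock: 29.22
tcp_pos: [0.507, -0.2008, 0.1295]
orientation: [3.138, 0.139, 0.009]
contact_force: [-4.5, -1.3, 25.4]
grip_width: 0.0288
```

```bash
python3 - <<'E'
from h import *
go(.505,-.1995,.13,.088)
f=imaging.grab_frame("wrist");g=f["img"].astype(int)
# bore disc: dark blob centre on housing top
P=proj(f,place([.505,-.2265,.088],[(0,.0222+.0325,.065),(0,.0222+.0362,.065)]));print(P.round(1))
u,v=P[0].round().astype(int)
m=(g.mean(2)<100)
import cv2
n,l,s,c=cv2.connectedComponentsWithStats(m[v-30:v+30,u-30:u+30].astype(np.uint8))
for i in range(1,n):
    if s[i][4]>100: q=c[i]+[u-30,v-30];print(s[i],q.round(1),ray(f,*q,.066).round(4))
f2=np.load("pics/w2.npy",allow_pickle=True).item();P2=proj(f2,place([.505,-.2265,.088],[(0,.0547,.065)]));u,v=P2[0].round().astype(int)
m=f2["img"].mean(2)<100
n,l,s,c=cv2.connectedComponentsWithStats(m[v-30:v+30,u-30:u+30].astype(np.uint8))
for i in range(1,n):
    if s[i][4]>100: q=c[i]+[u-30,v-30];print("before",s[i],q.round(1),ray(f2,*q,.066).round(4))
E
```

```text
t 29.23 tcp [ 0.507  -0.2008  0.1295] F [-4.5 -1.3 25.4] w 0.0288
dp mm [-2.   1.3  0.5]
rotvec world [ 0.0006  0.0055 -0.0009]
[[247.3 160.7]
 [247.3 155.4]]
[ 13   2  21  34 377] [238.5 151.5] [ 0.4938 -0.166   0.066 ]
before [  11    3   38   40 1077] [244.3 126.8] [ 0.4986 -0.1682  0.066 ]
```

```bash
python3 - <<'E'
from h import *
import cv2
A=np.load("pics/w2.npy",allow_pickle=True).item();B=imaging.grab_frame("wrist")
n=np.array([-np.sin(.088),np.cos(.088)])
for f in (A,B):
    g=cv2.cvtColor(f["img"],cv2.COLOR_RGB2GRAY).astype(int)
    for y in (.05,):
        u=proj(f,place([.505,-.2265,.088],[(0,.056,.065)]))[0]
        for du in(-6,0):
            c=int(round(u[0]))+du;v0=int(u[1]);p=g[v0-70:v0+30,c];d=np.diff(p)
            print(c,[(int(i+v0-70+1),int(d[i]),round(float((ray(f,c,i+v0-69.5,.065)[:2]-[.505,-.2265])@n),4)) for i in np.where(abs(d)>25)[0]])
E
```

```text
240 [(71, 36, 0.091), (107, -57, 0.0706), (145, 56, 0.0474)]
246 [(71, 33, 0.091), (106, -60, 0.0712), (146, 41, 0.0468)]
241 [(106, 59, 0.091), (107, 29, 0.0904), (133, -84, 0.0738), (166, 33, 0.0513), (167, 71, 0.0506)]
247 [(106, 42, 0.0911), (107, 49, 0.0904), (131, -53, 0.0751), (132, -41, 0.0744), (167, 32, 0.0506), (168, 67, 0.0499)]
```

>>> send_rows(
  motion=[
    {"dp":[-0.001,0,-0.004],"rot":[0,0.003,0],"grip":0.015},
    {"dp":[-0.001,0,-0.004],"rot":[0,0.002,0],"grip":0.015},
  ],
)

```text
clock: 29.58
tcp_pos: [0.5073, -0.2008, 0.1293]
orientation: [3.135, 0.134, 0.006]
contact_force: [-12.3, 0.8, 39.1]
grip_width: 0.0288
```

```bash
python3 - <<'E'
from h import *
go(.505,-.1995,.13,.088)
for _ in range(8): imaging.grab_frame("scene")
go(.505,-.1995,.13,.088)
E
```

```text
t 29.57 tcp [ 0.5073 -0.2008  0.1293] F [-12.3   0.8  39.1] w 0.0288
dp mm [-2.3  1.3  0.7]
rotvec world [0.0035 0.0038 0.0026]
t 29.98 tcp [ 0.5073 -0.2008  0.1293] F [-9.8  0.2 38.4] w 0.0285
dp mm [-2.3  1.3  0.7]
rotvec world [0.0035 0.0039 0.0025]
```

```bash
python3 -c "
from bench import hand_in
print(hand_in())"
```

```text
the job is handed in; nothing more can be done
None
```

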